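# Pack the seed cases into the seed box

### The arm

A 6-joint arm with a two-finger parallel gripper is mounted at the origin on the work surface. World frame = base frame: x ahead of the robot, y to its left, z up, the work surface at z = 0. Lengths are in m, angles in rad, forces in N, time in s.
With the tool pointing down it reaches from about 0.325 to 0.925 m from the base axis. Payload 3.1 kg.
Tool frame: the origin (TCP) lies between the finger pads; the fingertips stand 17 mm ahead of it and the grasp point (between the pads) lies 2 mm behind it; z points along the fingers, x is the direction in which the jaws open and shut, and the axes are right-handed (so a half turn about z gives the same grasp; the last joint's range is limited). The gripper opens to 85 mm and grips with 20 to 120 N. Pads are 22 mm wide; open, the fingers measure 114 mm over their backs; the gripper's body (76 mm by 85 mm) begins 54 mm behind the grasp point. The pads swing forward as they close: fully open they stand 13 mm farther back than shut.
Start: joints at [1.233, 0.217, 1.613, -0, 1.311, -0.112], TCP at [0.14, 0.609, 0.248] pointing down, gripper open.
Joint ranges: [-2.75, 2.75], [-0.78, 2.1], [0.31, 2.55], [-1.13, 4.27], [0.13, 2.63], [-2.58, 2.58]. Speed limits (rad/s): [2.79, 2.79, 3.14, 3.14, 3.14, 3.14].

### API

Orientations are given as a unit quaternion [x, y, z, w].
In Python, from station import * gives the robot as it stands.
- The arm moves only by the shell command python3 -m jog 'ROWS' [FORCE]. ROWS is JSON, a list of rows, each an object with "claw": the gripper's target within -1 to 1 (fully open at 1, half-way at 0, shut at -1); "offset": the shift along the tool's x, y, z in mm, a list of three; "twist": the turn, a rotation vector about the tool's x, y, z in degrees, a list of three. In form: [{"claw": claw, "offset": [tx, ty, tz], "twist": [wx, wy, wz]}, ...]. A call has 1 to 12 rows; each row shifts and turns the pose as measured when the row begins, along the tool's axes as they then stand; what a row does not reach is not made up. A row lasts 1/12 s, in which the tool goes at most 41.7 mm and 7.16 degrees, less where a joint would pass 70% of its speed; a pose out of reach is approached as far as the arm can. A call is refused whole if a number of a shift passes 41.7 or a number of a turn 7.16, either way. A call with a gripper value outside its range is refused whole. The fingers move at their own pace and stop on an object; FORCE is the grip in N (left out, the last holds). Time passes only in rows, so rows that do not move let the fingers close. It gives the time, the measured TCP pose, the force and the opening at its end, in the units of the state.
- sense(): the state, without advancing time (a new reading comes with each control period).
- get_image(name): name is "scene" or "top"; returns a dict with "color" (480x640x3 uint8, red, green, blue), "fov_y" (degrees; the focal length in pixels is half the picture's height over the tangent of half this angle, whatever the lens; pixels are square), "cx", "cy" (the principal point, pixels), "D" ([k1, k2, p1, p2, k3] as OpenCV has them; the pictures are not rectified), "camera_from_world" (4x4, takes a point from world to camera coordinates). Camera axes: x right, y down, z forward; pixel columns grow to the right and rows downward; lengths in m; the calibration is good to about 2 mm. A picture is of the moment at which its call begins. There is no depth.
- finish_job(): hands the job in, once; it reports no verdict.
The state is a dict: "clock": time; "joints": joint angles; "joint_velocities": joint speeds; "joint_efforts": joint torques, N m; "position": TCP position; "tcp_rot": TCP orientation; "contact_force": force on the tool from outside, world axes, zero at the start; "wrist_torque": the same for the moment, N m; "gripper_width": finger opening in m.
Only numpy, scipy, OpenCV 4.12 (cv2) and the standard library are available. Lean on these libraries where they do the work, as an engineer would, in place of code of your own. Each camera call takes 0.05 s, during which the arm holds its last target. There are 200 camera calls.

### The job

Put the flat seed cases away: open the lid of the black seed box right back until it rests on its stop, pack every seed case that is on the bench into the box's top tier, each lying flat on the tier's floor with its tab up and none on top of another, then shut the lid fully. Leave the other things on the bench where they are.

Things in the scene. Friction and masses are not known exactly. Their poses are not given: they have to be found in the camera images.
- lid (a joint): Seed box lid angle, rad: 0 shut, 1.95 open on its stop (22 degrees past upright). A grey shallow cover hinged along the box's far (+x) long side; it swings up and back about the box's y axis. 180 g, free-moving: let go before upright it falls shut, past it it falls onto its stop.
- lid_handle (a point): Point on the lid's orange handle tab, mid-tab, 20 mm above the lid's top. The tab, 20 (x) by 12 (y) mm, stands 34 mm up from the lid's top near the front edge and turns with the lid. Lid shut: this point is 117 mm in front of (-x) and 49 mm above the hinge line. Axes turn with the lid; as the box's when shut.
- lid_hinge (a point): Mid-point of the hinge line, fixed to the box, 73 mm above the bench, level with the top tier's rim. The hinge runs along y; x points from the box's front to its hinged back, z up; yaw as the box. The shut lid's top is 29 mm above it; its inside clears cases lying flat by 5 mm.
- tray (a point): Centre of the inner floor of the black seed box's top tier, 61 mm above the bench. Inside 127 (x) by 211 (y) mm, walls 12 mm high, 5 mm thick; the box is fixed. x towards the hinge, y along it, z up. Room for 3 by 5 squares of 42 mm: all five cases fill it when laid out well.
- case_L4: Yellow flat seed case, an L of four 42 mm squares less 2.5 mm all round: three along x, the fourth at the +x end towards +y; 8 mm thick; on top a tab 12 (x) by 24 (y), 24 mm tall; 60 g. Origin: underside, below the tab's middle, z up. Plate covers (mm) x -66.8 to 54.2 by y -22.7 to 14.3 and x 17.2 to 54.2 by y -22.7 to 56.3. May be absent.
- case_T: Red flat seed case, a T of four 42 mm squares less 2.5 mm all round: three along x, the fourth at the middle towards +y; 8 mm thick; on top a tab 12 (x) by 24 (y), 24 mm tall; 60 g. Origin: underside, below the tab's middle, z up. Plate covers (mm) x -60.5 to 60.5 by y -26.9 to 10.1 and x -18.5 to 18.5 by y -26.9 to 52.1. May be absent.
- case_L3: Blue flat seed case, an angle of three 42 mm squares less 2.5 mm all round; 8 mm thick; on top a tab 12 (x) by 24 (y), 24 mm tall; 60 g. Origin: underside, below the tab's middle, z up. Plate covers (mm) x -26.9 to 52.1 by y -26.9 to 10.1 and x -26.9 to 10.1 by y -26.9 to 52.1. May be absent.
- case_I_orange: Orange straight flat seed case, two 42 mm squares less 2.5 mm all round; 8 mm thick; on top a tab 12 (x) by 24 (y), 24 mm tall; 60 g. Origin: underside, below the tab's middle, z up. Plate covers (mm) x -18.5 to 18.5 by y -39.5 to 39.5. May be absent.
- case_I_green: Green straight flat seed case, two 42 mm squares less 2.5 mm all round; 8 mm thick; on top a tab 12 (x) by 24 (y), 24 mm tall; 60 g. Origin: underside, below the tab's middle, z up. Plate covers (mm) x -18.5 to 18.5 by y -39.5 to 39.5. May be absent.
- pot: Terracotta pot, 130 mm across, 110 mm tall, bystander; origin under its centre.
- trowel: Green plastic trowel lying flat, about 310 mm long along its x, 26 mm tall, bystander; origin near its middle.
- rake: Aluminium hand rake with a wooden handle, lying, about 260 mm long along its x, 90 mm wide, bystander; origin near its middle.
- spray_bottle: Empty clear spray bottle with a green head, 84 mm across, 195 mm tall, bystander; origin under its centre.
- saucer: Small terracotta saucer, 80 mm across, 14 mm tall, bystander; origin under its centre.
- twine_spool: Twine spool standing, 50 mm across, 50 mm tall, bystander; origin under its centre.
- small_pot: Small terracotta pot, 70 mm across, 60 mm tall, bystander; origin under its centre.
There are look-alikes about, which are no part of the job. Several things look just like the case_T: the one meant starts farthest to the robot's right.

How it is judged:
On the way, in this order (a step that is already met when the one before it is completed fails the run):
1. the lid is opened back onto its stop (value of joint lid above 1.85 rad), for 0.3 s.
2. with the lid still open, every seed case lies flat in the top tier (value of joint lid above 1.7 rad and z of case_L4 in the frame of tray between -0.004 and 0.004 m and angle between each of case_L4, case_T, case_L3, case_I_orange, case_I_green's own z axis and vertical below 0.06 rad and x of case_L4 in the frame of tray between -0.0635 and 0.0635 m and y of case_L4 in the frame of tray between -0.1055 and 0.1055 m and z of case_T in the frame of tray between -0.004 and 0.004 m and x of case_T in the frame of tray between -0.0635 and 0.0635 m and y of case_T in the frame of tray between -0.1055 and 0.1055 m and z of case_L3 in the frame of tray between -0.004 and 0.004 m and x of case_L3 in the frame of tray between -0.0635 and 0.0635 m and y of case_L3 in the frame of tray between -0.1055 and 0.1055 m and z of case_I_orange in the frame of tray between -0.004 and 0.004 m and x of case_I_orange in the frame of tray between -0.0635 and 0.0635 m and y of case_I_orange in the frame of tray between -0.1055 and 0.1055 m and z of case_I_green in the frame of tray between -0.004 and 0.004 m and x of case_I_green in the frame of tray between -0.0635 and 0.0635 m and y of case_I_green in the frame of tray between -0.1055 and 0.1055 m), for 0.3 s.
3. the lid is shut (value of joint lid below 0.04 rad), for 0.2 s.
At the end, for the whole second after the job is handed in: The lid is shut (within 0.04 rad) and every seed case present lies flat (within 0.06 rad), tab up, on the tier's floor (within 4 mm), inside the tray and at rest (value of joint lid below 0.04 rad and z of case_L4 in the frame of tray between -0.004 and 0.004 m and angle between each of case_L4, case_T, case_L3, case_I_orange, case_I_green's own z axis and vertical below 0.06 rad and x of case_L4 in the frame of tray between -0.0635 and 0.0635 m and y of case_L4 in the frame of tray between -0.1055 and 0.1055 m and z of case_T in the frame of tray between -0.004 and 0.004 m and x of case_T in the frame of tray between -0.0635 and 0.0635 m and y of case_T in the frame of tray between -0.1055 and 0.1055 m and z of case_L3 in the frame of tray between -0.004 and 0.004 m and x of case_L3 in the frame of tray between -0.0635 and 0.0635 m and y of case_L3 in the frame of tray between -0.1055 and 0.1055 m and z of case_I_orange in the frame of tray between -0.004 and 0.004 m and x of case_I_orange in the frame of tray between -0.0635 and 0.0635 m and y of case_I_orange in the frame of tray between -0.1055 and 0.1055 m and z of case_I_green in the frame of tray between -0.004 and 0.004 m and x of case_I_green in the frame of tray between -0.0635 and 0.0635 m and y of case_I_green in the frame of tray between -0.1055 and 0.1055 m and linear speed of each of case_L4, case_T, case_L3, case_I_orange, case_I_green below 0.02 m/s); the robot touches nothing.
It fails at once if a bystander (pot, trowel, rake, spray bottle, saucer, twine spool, small pot) is moved by more than 50 mm (distance of any of pot, trowel, rake, spray_bottle, saucer, twine_spool, small_pot from where it was at the start of the episode above 0.05 m).
Of case_L4, case_T, case_L3, case_I_orange, case_I_green only 4 to 5 are there at a start; the rules pass over those that are not, and their reading is None.
At some moment in a run one of case_L4, case_T, case_L3, case_I_orange, case_I_green may be knocked a few centimetres aside while the robot is not near it.
Once in a run the grip may slacken for a moment while it holds something.
It also fails if it takes over 208 s, if anything falls off the work surface, if the arm or the gripper's body presses on something with over 40 N, if the wrist force passes 120 N, or if a joint passes its speed limit or range.

## Working session

There is one attempt and no reset: what is moved stays moved. The work goes in short steps, Python scripts to look and compute and a shell command to move; the robot and the scene stay as the last step left them, time stands still between calls to the robot, and variables do not carry over. Pictures are saved under pics/ and viewed, about 12 in all and at most 16, crops included, and the job is handed in when it is done.

```bash
ls; mkdir -p pics
python3 - <<'E'
from station import *
import cv2
print(sense())
for n in ("scene","top"):
    im=get_image(n); cv2.imwrite(f"pics/{n}0.png",im["color"][:,:,::-1])
    print(n,im["fov_y"],im["cx"],im["cy"],im["D"],im["camera_from_world"])
E
```

```text
pics
{'clock': 0.0, 'joints': array([ 1.23284471e+00,  2.17753934e-01,  1.61494278e+00,  4.12029458e-05,
        1.31131023e+00, -1.12213108e-01]), 'joint_velocities': array([ 8.07345158e-04, -8.65851120e-05, -9.00007694e-04, -5.78861830e-04,
       -4.64849294e-04,  8.11555541e-04]), 'joint_efforts': array([-5.01315517e-04, -3.96831071e+01, -3.03858268e+01, -1.08483416e-04,
        9.61343001e-03,  1.68361304e-06]), 'position': array([0.13960564, 0.60840659, 0.24696386]), 'tcp_rot': array([ 7.82251482e-01,  6.22961605e-01, -1.03313870e-03,  6.24681812e-04]), 'contact_force': array([ 0.05539857,  0.09069606, -0.37173941]), 'wrist_torque': array([ 0.05364086, -0.03769147, -0.02494171]), 'gripper_width': 0.08527274744433086}
scene 45.85624163780308 315.1839475285072 236.16243506090385 [-0.07452316  0.          0.          0.          0.        ] [[ 0.86001634  0.51024958  0.00415537 -0.44733041]
 [ 0.40533401 -0.67819095 -0.61299378 -0.19011072]
 [-0.30996168  0.52886898 -0.79007681  1.99567097]
 [ 0.          0.          0.          1.        ]]
top 45.12703165784994 316.11655315540725 240.10352929021573 [-0.03007253  0.          0.          0.          0.        ] [[-0.01554472 -0.99987494  0.00290952 -0.03724454]
 [-0.98169249  0.01470945 -0.18990391  0.54287705]
 [ 0.18983736 -0.00580826 -0.98179837  1.42032859]
 [ 0.          0.          0.          1.        ]]
```

View pics/top0.png

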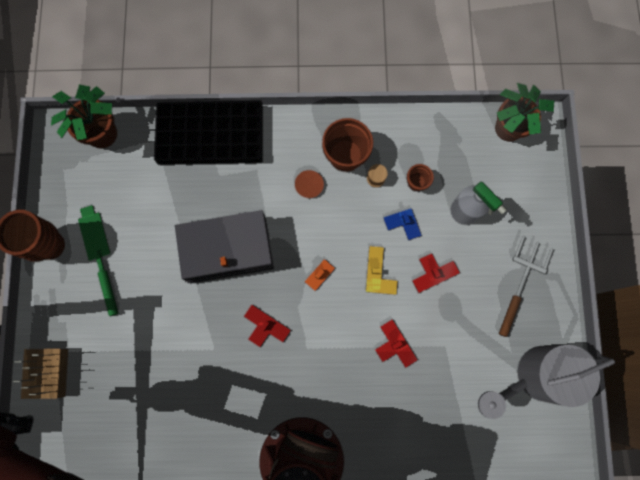

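View pics/scene0.png

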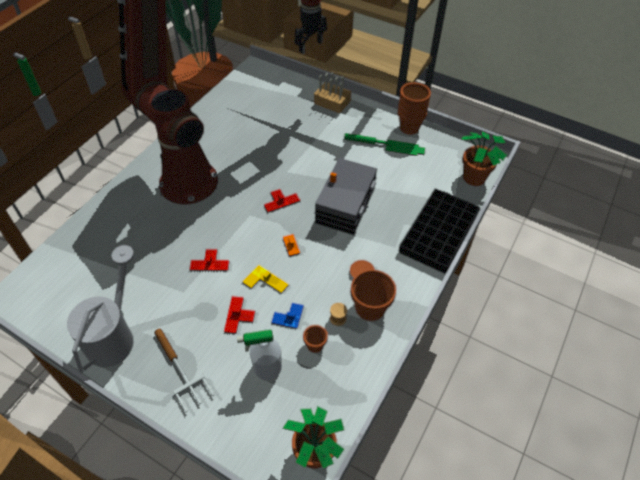

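The top view shows the grey box at about (224,247) with its orange handle at (226,262), orange I (320,275), yellow L4 (380,271), blue L3 (404,222), and three red Ts. The T farthest to the right (lowest y) is at (435,272). There's no green case, only the trowel and the spray head. Next I'll fit the poses.

```bash
cat > h.py <<'E'
import numpy as np, cv2
from scipy.optimize import minimize
from scipy.spatial.transform import Rotation as R
from station import *
S=4
B={ 'L4':[(-66.8,54.2,-22.7,14.3),(17.2,54.2,-22.7,56.3)],
    'T':[(-60.5,60.5,-26.9,10.1),(-18.5,18.5,-26.9,52.1)],
    'L3':[(-26.9,52.1,-26.9,10.1),(-26.9,10.1,-26.9,52.1)],
    'I':[(-18.5,18.5,-39.5,39.5)]}
HUE={'L4':(22,34),'T':(-8,8),'L3':(105,125),'I':(6,19)}
def box(x0,x1,y0,y1,z0,z1): return np.array([[x,y,z] for x in (x0,x1) for y in (y0,y1) for z in (z0,z1)],float)/1000
def parts(n): return [box(*b,0,8) for b in B[n]]+[box(-6,6,-12,12,8,32)]
def cam(im):
    f=240/np.tan(np.radians(im['fov_y']/2))
    return np.array([[f,0,im['cx']],[0,f,im['cy']],[0,0,1]]),np.array(im['D'],float),np.array(im['camera_from_world'])
def proj(im,P):
    K,D,T=cam(im)
    return cv2.projectPoints(np.asarray(P,float).reshape(-1,1,3),cv2.Rodrigues(T[:3,:3])[0],T[:3,3],K,D)[0].reshape(-1,2)
def ray(im,uv,z):
    K,D,T=cam(im); p=cv2.undistortPoints(np.array([[uv]],float),K,D)[0,0]
    d=T[:3,:3].T@np.r_[p,1]; c=-T[:3,:3].T@T[:3,3]
    return c+d*(z-c[2])/d[2]
def pose(P,x,y,yaw,z): return P@R.from_euler('z',yaw).as_matrix().T+[x,y,z]
def mask(im,n,c,r=45):
    x0,y0=np.maximum(np.round(c).astype(int)-r,0); a=im['color'][y0:y0+2*r,x0:x0+2*r]
    a=cv2.resize(a,None,fx=S,fy=S,interpolation=cv2.INTER_CUBIC)
    h=cv2.cvtColor(a,cv2.COLOR_RGB2HSV).astype(int); H=(h[...,0]+90)%180-90 if n in('T','I','L4') else h[...,0]
    lo,hi=HUE[n]; return ((H>=lo)&(H<=hi)&(h[...,1]>110)&(h[...,2]>50)).astype(np.uint8),(x0,y0)
def render(im,P3,o,shape):
    m=np.zeros(shape,np.uint8)
    for P in P3:
        q=(proj(im,P)-o+0.5)*S-0.5
        cv2.fillConvexPoly(m,cv2.convexHull((q*16).astype(np.float32)).round().astype(np.int32),1,shift=4)
    return m
def fit(ims,n,x,y,z=0.,yaws=None,r=45,trim=0.03):
    """pose of case n near x,y: silhouettes in all the pictures"""
    ms=[(im,)+mask(im,n,proj(im,[x,y,z])[0],r) for im in ims]
    def cost(p):
        s=0
        for im,m,o in ms:
            q=render(im,[pose(P,p[0],p[1],p[2],z) for P in parts(n)],o,m.shape); s+=1-(q&m).sum()/max((q|m).sum(),1)
        return s/len(ms)
    best=None
    for w in (np.arange(0,2*np.pi,np.pi/6) if yaws is None else yaws):
        o=minimize(cost,[x,y,w],method='Nelder-Mead',options=dict(initial_simplex=[[x,y,w],[x+.02,y,w],[x,y+.02,w],[x,y,w+.25]],xatol=1e-4,fatol=1e-4,maxiter=120))
        if best is None or o.fun<best.fun: best=o
    p=best.x; o=minimize(cost,p,method='Nelder-Mead',options=dict(initial_simplex=[p,p+[.004,0,0],p+[0,.004,0],p+[0,0,.06]],xatol=1e-5,fatol=1e-5))
    return o.x,o.fun
def tool(): s=sense(); return s['position'],R.from_quat(s['tcp_rot']),s
def down(yaw): return R.from_matrix(np.array([[np.cos(yaw),np.sin(yaw),0],[np.sin(yaw),-np.cos(yaw),0],[0,0,-1]]).T)
def need(pos,rot=None):
    p,r,s=tool(); rot=rot or r
    print('shift tool mm',(r.inv().apply(np.array(pos)-p)*1000).round(1),'turn deg',np.degrees((r.inv()*rot).as_rotvec()).round(1))
E
python3 - <<'E'
from h import *
t=get_image('top');s=get_image('scene')
for n,uv in dict(L4=(380,271),T=(435,272),L3=(404,222),I=(320,275)).items():
    g=ray(t,uv,.005)
    for ims,l in (([t,s],'both'),([t],'top'),([s],'scene')):
        if l=='both': p,c=fit(ims,n,g[0],g[1]); p0=p
        else: p,c=fit(ims,n,p0[0],p0[1],yaws=[p0[2]])
        print(n,l,p.round(4),np.degrees(p[2]).round(1),round(c,3))
a=cv2.resize(t['color'][195:305,160:300],None,fx=4,fy=4,interpolation=cv2.INTER_CUBIC)[:,:,::-1]
b=cv2.resize(s['color'][150:250,300:390],None,fx=4,fy=4,interpolation=cv2.INTER_CUBIC)[:,:,::-1]
cv2.imwrite('pics/boxt.png',a);
o=np.zeros((max(a.shape[0],b.shape[0]),a.shape[1]+b.shape[1],3),np.uint8); o[:a.shape[0],:a.shape[1]]=a;o[:b.shape[0],a.shape[1]:]=b
o=cv2.resize(o,(800,int(o.shape[0]*800/o.shape[1]))); print(o.shape, 800/(a.shape[1]+b.shape[1])); cv2.imwrite('pics/box.png',np.clip(o.astype(float)*1.6,0,255))
print(ray(t,(226,261),.105))
E
```

```text
L4 both [ 0.4653 -0.1994  3.0291] 173.6 0.106
L4 top [ 0.466  -0.2005  3.0265] 173.4 0.106
L4 scene [ 0.4656 -0.1972  3.024 ] 173.3 0.075
T both [ 0.458  -0.3517  5.1499] 295.1 0.091
T top [ 0.458  -0.3517  5.1504] 295.1 0.075
T scene [ 0.4576 -0.3492  5.1539] 295.3 0.103
L3 both [ 0.602  -0.2807  1.889 ] 108.2 0.109
L3 top [ 0.6019 -0.2812  1.891 ] 108.3 0.093
L3 scene [ 0.6014 -0.2781  1.9042] 109.1 0.117
I both [ 0.4598 -0.0521  0.8305] 47.6 0.083
I top [ 0.4602 -0.0532  0.84  ] 48.1 0.037
I scene [ 0.4579 -0.0492  0.8282] 47.5 0.087
(382, 800, 3) 0.8695652173913043
[0.48338929 0.17541138 0.105     ][ WARN:0@10.194] global loadsave.cpp:1063 imwrite_ Unsupported depth image for selected encoder is fallbacked to CV_8U.
```

View pics/box.png

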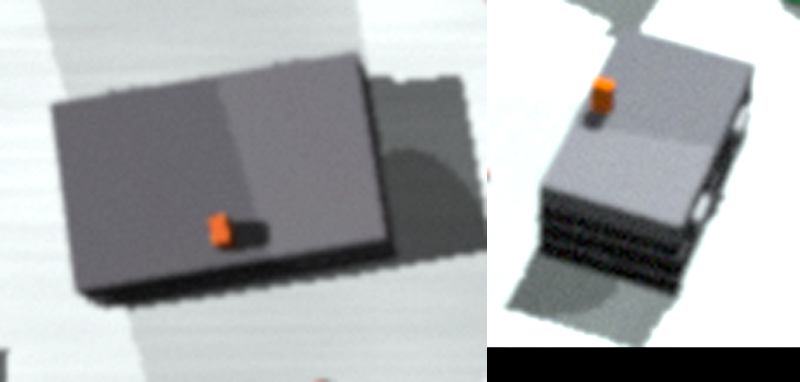

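The box crop gives the lid-top corners in the top view at (53,103), (355,55), (387,240), (78,288). In the scene view they are (620,38), (752,70), (690,225), (543,187). Now solving for the box pose.

Run:
```python
from h import *
t=get_image('top');s=get_image('scene');k=3.478
ct=[(160+a/k,195+b/k) for a,b in((53,103),(355,55),(387,240),(78,288))]
cs=[(300+(a-487)/k,150+b/k) for a,b in((543,187),(690,225),(752,70),(620,38))]
for n,im,c in(('top',t,ct),('scene',s,cs)):
    P=np.array([ray(im,u,.102) for u in c]); print(n); print(P.round(4))
    for i in range(4):
        d=P[(i+1)%4]-P[i]; print('len',np.linalg.norm(d).round(4),'ang',np.degrees(np.arctan2(d[1],d[0])).round(2))
    print('centre',P.mean(0).round(4))
# handle centroids (tab top+sides mid z ~ 0.119)
for n,im,c,r in(('top',t,(223,261),14),('scene',s,(333,177),14)):
    x0,y0=c[0]-r,c[1]-r;a=cv2.cvtColor(im['color'][y0:y0+2*r,x0:x0+2*r],cv2.COLOR_RGB2HSV).astype(int)
    m=(a[...,1]>150)&(a[...,2]>60)&(a[...,0]<20); v,u=np.nonzero(m); print(m.sum(),u.mean()+x0,v.mean()+y0,ray(im,(u.mean()+x0,v.mean()+y0),.122).round(4))
p,r,_=tool(); print(p, r.as_matrix().round(3))
```

```text
top
[[0.5769 0.303  0.102 ]
 [0.6088 0.0879 0.102 ]
 [0.4748 0.0652 0.102 ]
 [0.444  0.2815 0.102 ]]
len 0.2174 ang -81.57
len 0.1359 ang -170.35
len 0.2185 ang 98.09
len 0.1346 ang 9.23
centre [0.5261 0.1844 0.102 ]
scene
[[0.4828 0.0677 0.102 ]
 [0.6194 0.0967 0.102 ]
 [0.5793 0.2993 0.102 ]
 [0.4492 0.2718 0.102 ]]
len 0.1396 ang 11.98
len 0.2065 ang 101.19
len 0.133 ang -168.07
len 0.2068 ang -80.64
centre [0.5327 0.1839 0.102 ]
45 222.88888888888889 260.8222222222222 [0.4812 0.1803 0.122 ]
45 332.8888888888889 176.95555555555555 [0.4796 0.1803 0.122 ]
[0.1398029  0.60890778 0.24783686] [[ 0.224  0.975 -0.   ]
 [ 0.975 -0.224 -0.001]
 [-0.001 -0.    -1.   ]]
```

Box yaw is about 9–10° and the handle is at (0.480, 0.180). First I'll rotate the tool so its x axis lies along the box's y.

```bash
python3 -m jog '[{"claw":1,"offset":[0,0,0],"twist":[0,0,-7]},{"claw":1,"offset":[0,0,0],"twist":[0,0,-7]},{"claw":1,"offset":[0,0,0],"twist":[0,0,-7]},{"claw":1,"offset":[0,0,0],"twist":[0,0,-1.5]},{"claw":1,"offset":[0,0,0],"twist":[0,0,0]}]' 30; python3 -c "
from h import *
need([.480,.180,.22],down(np.radians(99.5)))"
```

```text
clock: 0.72
position: [0.1397, 0.6085, 0.2471]
tcp_rot: [0.64, 0.769, -0.001, 0.0]
contact_force: [0.3, 0.2, 0.4]
gripper_width: 0.0858
shift tool mm [-483.2  256.7   27.7] turn deg [-0.1  0.1  1. ]
```

```bash
python3 -m jog '[{"claw":1,"offset":[-34.5,18.3,0],"twist":[0,0,0]},{"claw":1,"offset":[-34.5,18.3,0],"twist":[0,0,0]},{"claw":1,"offset":[-34.5,18.3,0],"twist":[0,0,0]},{"claw":1,"offset":[-34.5,18.3,0],"twist":[0,0,0]},{"claw":1,"offset":[-34.5,18.3,0],"twist":[0,0,0]},{"claw":1,"offset":[-34.5,18.3,0],"twist":[0,0,0]},{"claw":1,"offset":[-34.5,18.3,0],"twist":[0,0,0]},{"claw":1,"offset":[-34.5,18.3,0],"twist":[0,0,0]},{"claw":1,"offset":[-34.5,18.3,0],"twist":[0,0,0]},{"claw":1,"offset":[-34.5,18.3,0],"twist":[0,0,0]},{"claw":1,"offset":[-34.5,18.3,0],"twist":[0,0,0]},{"claw":1,"offset":[0,0,0],"twist":[0,0,0]}]'; python3 -c "
from h import *
need([.480,.180,.20],down(np.radians(99.5)))"
```

```text
clock: 1.72
position: [0.4154, 0.2593, 0.2474]
tcp_rot: [0.641, 0.768, 0.003, 0.001]
contact_force: [1.2, 0.2, -1.0]
gripper_width: 0.0855
shift tool mm [-89.6  49.2  47.6] turn deg [ 0.3 -0.1  0.8]
```

```bash
python3 -m jog '[{"claw":1,"offset":[-28,15.5,10],"twist":[0,0,0.8]},{"claw":1,"offset":[-28,15.5,12],"twist":[0,0,0]},{"claw":1,"offset":[-24,14,12],"twist":[0,0,0]},{"claw":1,"offset":[-5,2,10],"twist":[0,0,0]},{"claw":1,"offset":[0,0,0],"twist":[0,0,0]},{"claw":1,"offset":[0,0,0],"twist":[0,0,0]}]'; python3 -c "
from h import *
need([.480,.180,.126],down(np.radians(99.5)))
for n in ('top','scene'): cv2.imwrite(f'pics/a_{n}.png',get_image(n)['color'][:,:,::-1])
t=cv2.imread('pics/a_top.png')[170:320,130:330];s=cv2.imread('pics/a_scene.png')[90:240,250:450]
cv2.imwrite('pics/a.png',cv2.resize(np.hstack([t,s]),None,fx=2,fy=2,interpolation=2))"
```

```text
clock: 2.22
position: [0.4804, 0.18, 0.2043]
tcp_rot: [0.651, 0.759, 0.006, 0.002]
contact_force: [0.8, 0.2, 1.0]
gripper_width: 0.0854
shift tool mm [-0.3 -1.2 78.2] turn deg [ 0.6 -0.3 -0.7]
```

View pics/a.png

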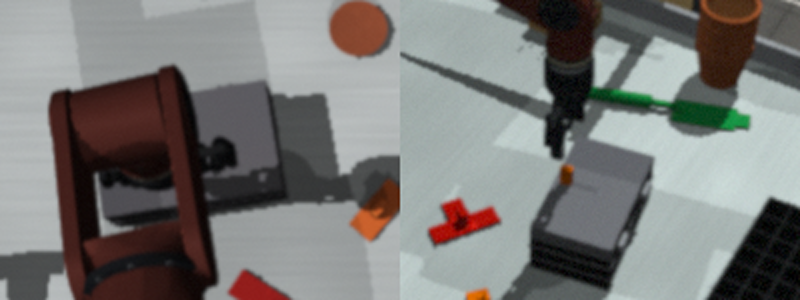

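The gripper is right over the handle. I'll descend and grip.

```bash
python3 -m jog '[{"claw":1,"offset":[0,-1,20],"twist":[0.6,-0.3,-0.7]},{"claw":1,"offset":[0,0,20],"twist":[0,0,0]},{"claw":1,"offset":[0,0,20],"twist":[0,0,0]},{"claw":1,"offset":[0,0,12],"twist":[0,0,0]},{"claw":1,"offset":[0,0,0],"twist":[0,0,0]},{"claw":1,"offset":[0,0,3],"twist":[0,0,0]}]'; python3 -m jog '[{"claw":-1,"offset":[0,0,0],"twist":[0,0,0]},{"claw":-1,"offset":[0,0,0],"twist":[0,0,0]},{"claw":-1,"offset":[0,0,0],"twist":[0,0,0]},{"claw":-1,"offset":[0,0,0],"twist":[0,0,0]},{"claw":-1,"offset":[0,0,0],"twist":[0,0,0]},{"claw":-1,"offset":[0,0,0],"twist":[0,0,0]},{"claw":-1,"offset":[0,0,0],"twist":[0,0,0]},{"claw":-1,"offset":[0,0,0],"twist":[0,0,0]}]' 30; python3 -c "
from h import *
p,r,s=tool();print(p,r.as_matrix().round(3),s['wrist_torque'])"
```

```text
clock: 2.82
position: [0.48, 0.1897, 0.1346]
tcp_rot: [0.641, 0.767, 0.006, 0.003]
contact_force: [0.5, -0.5, -0.2]
gripper_width: 0.0853
clock: 3.48
position: [0.4833, 0.1804, 0.14]
tcp_rot: [0.639, 0.769, -0.001, 0.014]
contact_force: [0.0, 3.5, -1.4]
gripper_width: 0.0111
[0.48327656 0.18036431 0.14000193] [[-0.183  0.983  0.021]
 [ 0.983  0.184 -0.019]
 [-0.023  0.017 -1.   ]] [ 0.62734887  0.13733069 -0.20964347]
```

The grip is high (TCP at z = 0.140, target 0.126). I'll loosen, lower and regrip.

```bash
python3 -m jog '[{"claw":-0.3,"offset":[0,0,0],"twist":[-0.7,1,0]},{"claw":-0.3,"offset":[0,0,0],"twist":[0,0,0]},{"claw":-0.3,"offset":[0,0,7],"twist":[0,0,0]},{"claw":-0.3,"offset":[0,0,6],"twist":[0,0,0]},{"claw":-0.3,"offset":[0,0,0],"twist":[0,0,0]}]';python3 -c "
from h import *
need([.480,.180,.126],down(np.radians(99.5)))"
```

```text
clock: 3.9
position: [0.4852, 0.1807, 0.1278]
tcp_rot: [0.638, 0.77, 0.012, 0.013]
contact_force: [-0.2, -0.4, -0.2]
gripper_width: 0.03
shift tool mm [ 0.3 -5.3  1.6] turn deg [2.  0.2 1.2]
```

```bash
python3 -m jog '[{"claw":-0.3,"offset":[0,-5,2],"twist":[2,0,1]},{"claw":-0.3,"offset":[0,0,0],"twist":[0,0,0]},{"claw":-1,"offset":[0,0,0],"twist":[0,0,0]},{"claw":-1,"offset":[0,0,0],"twist":[0,0,0]},{"claw":-1,"offset":[0,0,0],"twist":[0,0,0]},{"claw":-1,"offset":[0,0,0],"twist":[0,0,0]},{"claw":-1,"offset":[0,0,0],"twist":[0,0,0]}]' 40; python3 -m jog '[{"claw":-1,"offset":[0,7.4,-14.9],"twist":[0,0,0]},{"claw":-1,"offset":[0,9.3,-13.7],"twist":[0,0,0]},{"claw":-1,"offset":[0,11,-12.3],"twist":[0,0,0]},{"claw":-1,"offset":[0,12.4,-11],"twist":[0,0,0]}]';python3 -c "
from h import *
p,r,s=tool();print(p,r.as_matrix().round(3),s['wrist_torque'])"
```

```text
clock: 4.48
position: [0.4796, 0.1795, 0.1242]
tcp_rot: [0.645, 0.764, -0.002, 0.001]
contact_force: [0.3, -0.6, -0.1]
gripper_width: 0.0114
clock: 4.82
position: [0.511, 0.1846, 0.168]
tcp_rot: [0.646, 0.764, -0.01, -0.005]
contact_force: [-2.6, -1.2, -3.1]
gripper_width: 0.011
[0.51096059 0.18456388 0.16799133] [[-0.166  0.986 -0.022]
 [ 0.986  0.166 -0.009]
 [-0.005 -0.023 -1.   ]] [-0.10662651  0.77389071 -0.26801105]
```

```bash
python3 -m jog '[{"claw":-1,"offset":[0,14.3,-10.9],"twist":[0,0,0]},{"claw":-1,"offset":[0,15.6,-8.8],"twist":[0,0,0]},{"claw":-1,"offset":[0,16.7,-6.5],"twist":[0,0,0]},{"claw":-1,"offset":[0,17.4,-4.1],"twist":[0,0,0]}]';python3 -c "
from h import *
p,r,s=tool();print(p,r.as_matrix().round(3),s['wrist_torque'])
d=r.as_matrix().T@(np.array([.596,.199,.073])-p-[0,0,.002]);print(d, np.hypot(d[1],d[2]),np.degrees(np.arctan2(d[2],d[1])))"
```

```text
clock: 5.15
position: [0.5636, 0.193, 0.1946]
tcp_rot: [0.645, 0.763, -0.025, -0.016]
contact_force: [-5.4, -2.2, 8.1]
gripper_width: 0.0112
[0.56361874 0.19302247 0.19458075] [[-0.167  0.984 -0.058]
 [ 0.986  0.166 -0.017]
 [-0.007 -0.06  -0.998]] [-0.27892467  1.46049795 -0.19341442]
[0.00138768 0.04024574 0.12138712] 0.12788491748967032 71.65712969324694
```

```bash
python3 -m jog '[{"claw":-1,"offset":[0,17.5,-4.5],"twist":[0,0,0]},{"claw":-1,"offset":[0,17.8,-2],"twist":[0,0,0]},{"claw":-1,"offset":[0,18,0.5],"twist":[0,0,0]},{"claw":-1,"offset":[0,17.7,3],"twist":[0,0,0]}]';python3 -c "
from h import *
p,r,s=tool();print(r.as_matrix().round(3),s['wrist_torque'])
d=np.array([.596,.199,.073])-p-[0,0,.002];print(d, np.hypot(d[0],d[2]),np.degrees(np.arctan2(-d[2],d[0])))"
```

```text
clock: 5.48
position: [0.63, 0.2037, 0.1942]
tcp_rot: [0.645, 0.764, -0.033, -0.022]
contact_force: [-1.6, -1.4, 1.8]
gripper_width: 0.0116
[[-0.168  0.983 -0.075]
 [ 0.986  0.167 -0.022]
 [-0.009 -0.078 -0.997]] [-0.17478156  0.83560631 -0.10745349]
[-0.0340373  -0.004669   -0.12323941] 0.12785339113267147 105.4395381944211
```

```bash
python3 -m jog '[{"claw":-1,"offset":[0,16.6,4.3],"twist":[0,0,0]},{"claw":-1,"offset":[0,16.5,6.8],"twist":[0,0,0]},{"claw":-1,"offset":[0,15.4,9],"twist":[0,0,0]},{"claw":-1,"offset":[0,6.3,4],"twist":[0,0,0]}]';python3 -c "
from h import *
p,r,s=tool();print(r.as_matrix().round(3),s['wrist_torque'])
d=np.array([.596,.199,.073])-p-[0,0,.002];print(d, np.hypot(d[0],d[2]),np.degrees(np.arctan2(-d[2],d[0])))"
```

```text
clock: 5.82
position: [0.6827, 0.2121, 0.1658]
tcp_rot: [0.644, 0.764, -0.036, -0.024]
contact_force: [-2.1, -0.7, 1.2]
gripper_width: 0.0116
[[-0.17   0.982 -0.084]
 [ 0.985  0.168 -0.024]
 [-0.009 -0.086 -0.996]] [-0.03019315  0.663732   -0.09576206]
[-0.08669883 -0.01312761 -0.09483198] 0.12849043685527675 132.43468405791506
```

```bash
python3 -m jog '[{"claw":1,"offset":[0,0,0],"twist":[0,0,0]},{"claw":1,"offset":[0,0,0],"twist":[0,0,0]},{"claw":1,"offset":[0,0,0],"twist":[0,0,0]},{"claw":1,"offset":[0,0,0],"twist":[0,0,0]},{"claw":1,"offset":[0,0,-30],"twist":[0,0,0]},{"claw":1,"offset":[0,0,-30],"twist":[0,0,0]},{"claw":1,"offset":[0,0,-30],"twist":[-2.4,0,0]},{"claw":1,"offset":[0,0,-5],"twist":[-2.4,0,0]}]'; python3 -m jog '[{"claw":1,"offset":[27,-29,0],"twist":[0,0,0]},{"claw":1,"offset":[27,-29,0],"twist":[0,0,0]},{"claw":1,"offset":[27,-29,0],"twist":[0,0,0]},{"claw":1,"offset":[27,-29,0],"twist":[0,0,0]},{"claw":1,"offset":[27,-29,0],"twist":[0,0,0]},{"claw":1,"offset":[27,-29,0],"twist":[0,0,0]},{"claw":1,"offset":[27,-29,0],"twist":[0,0,0]},{"claw":1,"offset":[27,-29,0],"twist":[0,0,0]},{"claw":1,"offset":[27,-29,0],"twist":[0,0,0]},{"claw":1,"offset":[27,-29,0],"twist":[0,0,0]},{"claw":1,"offset":[0,0,0],"twist":[0,0,0]}]'; python3 -c "
from h import *
t=get_image('top');s=get_image('scene')
for n,g in dict(L4=(.465,-.199,3.03),T=(.458,-.351,5.15),L3=(.602,-.28,1.89),I=(.46,-.052,.83)).items(): print(n,*fit([t,s],n,g[0],g[1],yaws=[g[2]]))
a=cv2.resize(t['color'][180:330,140:310],None,fx=4,fy=4,interpolation=2)
b=cv2.resize(s['color'][120:250,290:410],None,fx=4,fy=4,interpolation=2)
cv2.imwrite('pics/o1.png',np.clip(a[:,:,::-1]*2.,0,255).astype(np.uint8)); cv2.imwrite('pics/o2.png',np.clip(b[:,:,::-1]*2.,0,255).astype(np.uint8))"
```

```text
clock: 6.48
position: [0.6871, 0.2145, 0.2576]
tcp_rot: [0.643, 0.766, -0.007, 0.001]
contact_force: [1.2, -0.1, 2.1]
gripper_width: 0.0855
clock: 7.4
position: [0.3403, 0.436, 0.2683]
tcp_rot: [0.645, 0.765, 0.007, 0.007]
contact_force: [0.1, -0.9, 1.0]
gripper_width: 0.0851
L4 [ 0.46532552 -0.19908165  3.0283703 ] 0.09103360410299632
T [ 0.45788784 -0.35167558  5.1517524 ] 0.0991190515616151
L3 [ 0.60117481 -0.28087709  1.88525886] 0.10889072836494601
I [ 0.45976729 -0.05214462  0.84292652] 0.08483386857989289
```

View pics/o1.png

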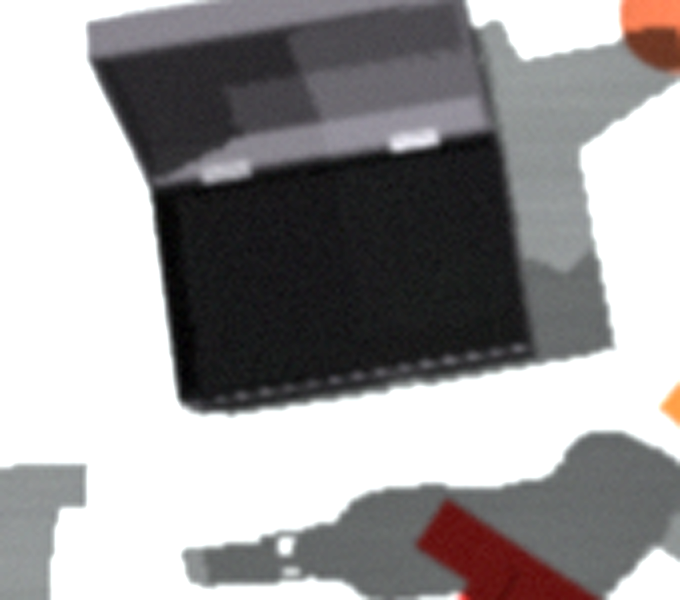

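View pics/o2.png

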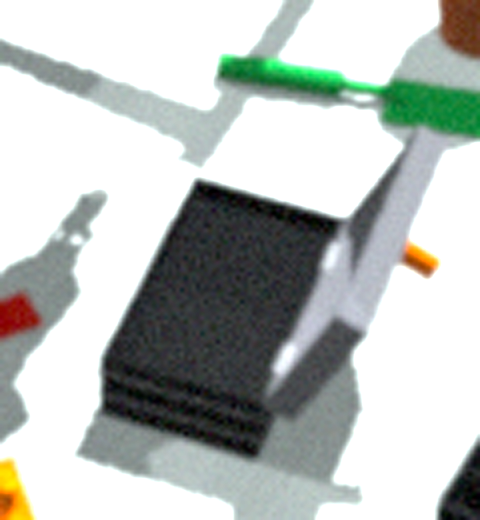

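The lid rests open on its stop (scene view: tab behind it) and no case has moved. The tray interior is too dark, so I'll brighten it to measure the rim.

Run:
```python
from h import *
f=lambda n,k=8: np.mean([get_image(n)['color'].astype(float) for _ in range(k)],0)
t=f('top');s=f('scene')
np.savez('avg.npz',t=t,s=s)
g=lambda a:np.clip(a.mean(2)*5,0,255).astype(np.uint8)
a=cv2.resize(g(t)[220:285,172:280],None,fx=5,fy=5,interpolation=2)   # 540x325
b=cv2.resize(g(s)[155:240,310:380],None,fx=3.7,fy=3.7,interpolation=2)   # 259x314
o=np.zeros((330,800),np.uint8);o[:a.shape[0],:540]=a;o[:b.shape[0],540:540+b.shape[1]]=b
cv2.imwrite('pics/rim.png',o)
```

```text
(no output)
```

View pics/rim.png

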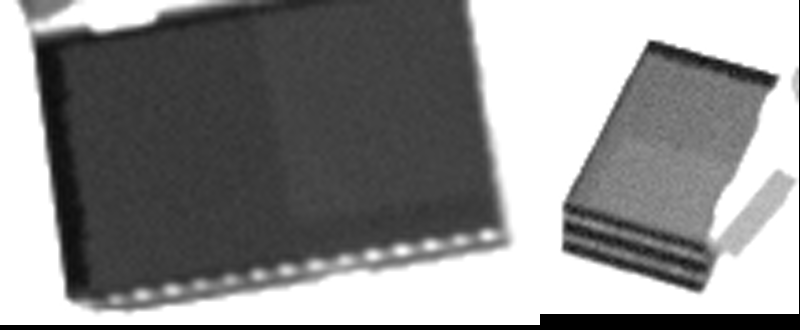

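```bash
cat > boxfit.py <<'E'
from h import *
def boxfit(t,s,A,p0,thr=40,W=(137,221)):
    a,b=W[0]/2,W[1]/2
    body=box(-a,a,-b,b,0,73); lid=box(-137,0,-b-2,b+2,-2,31)@R.from_euler('y',1.95).as_matrix().T+[a/1000,0,.073]
    tab=box(-127,-107,-6,6,29,63)@R.from_euler('y',1.95).as_matrix().T+[a/1000,0,.073]
    out=[]
    ms=[]
    for im,av,(x0,y0,x1,y1) in((t,A['t'],(165,190,300,300)),(s,A['s'],(300,140,400,250))):
        g=cv2.resize(av.mean(2)[y0:y1,x0:x1],None,fx=S,fy=S,interpolation=2); ms.append((im,(g<thr).astype(np.uint8),(x0,y0),g))
    def cost(p,sel=(0,1),ret=False):
        c=0;pics=[]
        for i in sel:
            im,m,o,g=ms[i]
            q=render(im,[pose(body,*p,0)],o,m.shape); l=cv2.dilate(render(im,[pose(lid,*p,0),pose(tab,*p,0)],o,m.shape),np.ones((9,9)))
            q=q&(1-l);mm=m&(1-l)&cv2.dilate(q,np.ones((25,25))); c+=1-(q&mm).sum()/(q|mm).sum(); pics.append((q,mm))
        return pics if ret else c/len(sel)
    for sel in((0,1),(0,),(1,)):
        p=np.array(p0)
        for k in(1,.3): 
            o=minimize(cost,p,(sel,),method='Nelder-Mead',options=dict(initial_simplex=[p,p+[.01*k,0,0],p+[0,.01*k,0],p+[0,0,.1*k]],xatol=1e-5,fatol=1e-6));p=o.x
        print(sel,p.round(4),np.degrees(p[2]).round(2),round(o.fun,4)); out.append(p)
    return out,cost(out[0],(0,1),True)
if __name__=='__main__':
    t=get_image('top');s=get_image('scene');A=np.load('avg.npz')
    for thr in(30,50):
        out,pics=boxfit(t,s,A,[.528,.184,.16],thr)
    for q,m in pics: print(q.sum(),m.sum())
    cv2.imwrite('pics/bf.png',np.vstack([np.pad(np.dstack([q*255,m*255,q*0]),((0,0),(0,540-q.shape[1]),(0,0))) for q,m in pics])[::1])
E
python3 boxfit.py
```

```text
(0, 1) [0.5288 0.1883 0.1524] 8.73 0.066
(0,) [0.529  0.1843 0.1583] 9.07 0.0477
(1,) [0.5302 0.193  0.1428] 8.18 0.0771
(0, 1) [0.5283 0.1845 0.1604] 9.19 0.0333
(0,) [0.527  0.1841 0.1585] 9.08 0.0107
(1,) [0.5304 0.1894 0.1578] 9.04 0.0351
80565 80818
41011 38889
```

Run:
```python
from h import *
t=get_image('top');s=get_image('scene')
for u in((650,40),(565,205),(710,241)): print('scene rim',ray(s,(310+(u[0]-540)/3.7,155+u[1]/3.7),.073).round(4))
for u in((467,0),(508,240),(70,297),(38,40)): print('top rim',ray(t,(172+u[0]/5,220+u[1]/5),.073).round(4))
for y in(.1841,.1885):
  for p in((.527,y,.1585),):
    C=pose(np.array([[-.0685,.1105,.073],[-.0685,-.1105,.073],[.0685,-.1105,.073],[.0685,.1105,.073]]),*p,0); print(C.round(4)); 
    print('scene',((proj(s,C)-[310,155])*3.7+[540,0]).round(0).tolist(),'top',((proj(t,C)-[172,220])*5).round(0).tolist())
```

```text
scene rim [0.4517 0.2799 0.073 ]
scene rim [0.4863 0.0663 0.073 ]
scene rim [0.6135 0.0953 0.073 ]
top rim [0.5919 0.0821 0.073 ]
top rim [0.4691 0.0615 0.073 ]
top rim [0.4437 0.2791 0.073 ]
top rim [0.5745 0.2988 0.073 ]
[[0.4419 0.2824 0.073 ]
 [0.4768 0.0642 0.073 ]
 [0.6121 0.0858 0.073 ]
 [0.5772 0.304  0.073 ]]
scene [[642.0, 35.0], [554.0, 202.0], [703.0, 248.0], [782.0, 74.0]] top [[63.0, 301.0], [503.0, 225.0], [460.0, -39.0], [28.0, 35.0]]
[[0.4419 0.2868 0.073 ]
 [0.4768 0.0686 0.073 ]
 [0.6121 0.0902 0.073 ]
 [0.5772 0.3084 0.073 ]]
scene [[644.0, 32.0], [557.0, 199.0], [706.0, 244.0], [785.0, 71.0]] top [[54.0, 301.0], [494.0, 225.0], [451.0, -39.0], [19.0, 35.0]]
```

View pics/bf.png

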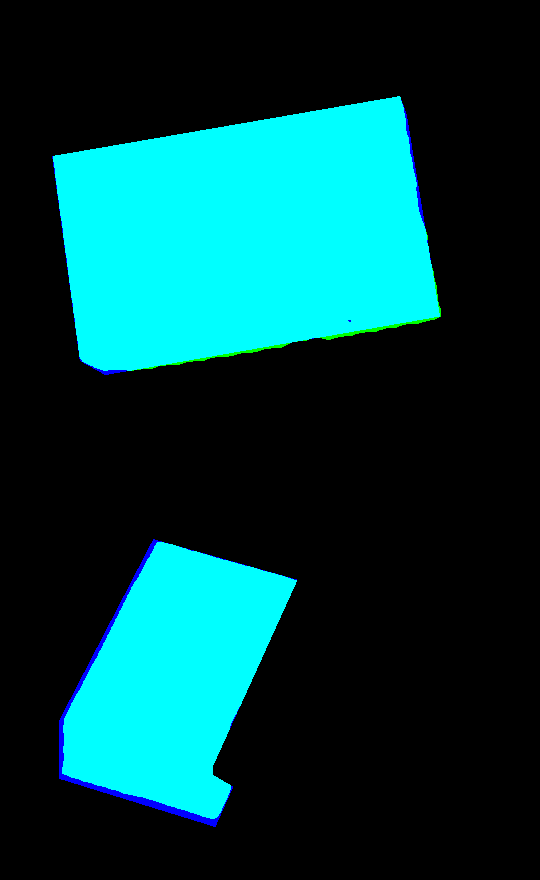

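The box fit agrees to within a few mm, so I take the tray centre as (0.528, 0.186) with yaw 9.1°.

Layout in the tray frame:

| Case | Yaw | Position (mm) |
|---|---|---|
| L4 | 180° | (-6.3, 79.8) |
| T | 0° | (0, -75.6) |
| I | 0° | (-42, -21) |
| L3 | 180° | (33.6, 12.6) |

I'll start with I.

```bash
cat >> h.py <<'E'
TRAY=[.5280,.1860,np.radians(9.1)]
GOAL={'L4':(-.0063,.0798,0),'T':(0,-.0756,0),'I':(-.042,-.021,0),'L3':(.0336,.0126,0)}  # tool yaw rel. to tray
def goal(n,z): return pose(np.array([GOAL[n]]),*TRAY,0)[0][:2].tolist()+[z]
E
python3 -m jog '[{"claw":0,"offset":[0,0,0],"twist":[0,0,7]},{"claw":0,"offset":[0,0,0],"twist":[0,0,7]},{"claw":0,"offset":[0,0,0],"twist":[0,0,7]},{"claw":0,"offset":[0,0,0],"twist":[0,0,7]},{"claw":0,"offset":[0,0,0],"twist":[0,0,7]},{"claw":0,"offset":[0,0,0],"twist":[0,0,7]},{"claw":0,"offset":[0,0,0],"twist":[0,0,7]},{"claw":0,"offset":[0,0,0],"twist":[0,0,3]},{"claw":0,"offset":[0,0,0],"twist":[0,0,0]}]'; python3 -c "
from h import *
need([.4595,-.052,.12],down(np.radians(48)))"
```

```text
clock: 9.25
position: [0.346, 0.4335, 0.2679]
tcp_rot: [0.921, 0.389, 0.01, 0.005]
contact_force: [0.5, -0.3, 0.6]
gripper_width: 0.0427
shift tool mm [-270.8  417.6  150.8] turn deg [ 0.9 -0.8 -2.2]
```

```bash
python3 -m jog '[{"claw":0,"offset":[-20.5,31.5,0],"twist":[0,0,-2]},{"claw":0,"offset":[-20.5,31.5,0],"twist":[0,0,0]},{"claw":0,"offset":[-20.5,31.5,0],"twist":[0,0,0]},{"claw":0,"offset":[-20.5,31.5,0],"twist":[0,0,0]},{"claw":0,"offset":[-20.5,31.5,0],"twist":[0,0,0]},{"claw":0,"offset":[-20.5,31.5,0],"twist":[0,0,0]},{"claw":0,"offset":[-20.5,31.5,0],"twist":[0,0,0]},{"claw":0,"offset":[-20.5,31.5,0],"twist":[0,0,0]},{"claw":0,"offset":[-20.5,31.5,15],"twist":[0,0,0]},{"claw":0,"offset":[-20.5,31.5,15],"twist":[0,0,0]},{"claw":0,"offset":[-20.5,31.5,15],"twist":[0,0,0]},{"claw":0,"offset":[-10,15,15],"twist":[0,0,0]}]';  python3 -c "
from h import *
need([.4595,-.052,.1],down(np.radians(48)))"
```

```text
clock: 10.25
position: [0.4697, 0.0064, 0.2161]
tcp_rot: [0.906, 0.422, 0.02, 0.008]
contact_force: [0.1, 0.2, 0.1]
gripper_width: 0.0425
shift tool mm [-54.7  26.1 115.4] turn deg [ 1.8 -1.7  2. ]
```

```bash
python3 -m jog '[{"claw":0,"offset":[-18,9,20],"twist":[1.8,-1.7,2]},{"claw":0,"offset":[-18,9,25],"twist":[0,0,0]},{"claw":0,"offset":[-15,7,25],"twist":[0,0,0]},{"claw":0,"offset":[0,0,25],"twist":[0,0,0]},{"claw":0,"offset":[0,0,10],"twist":[0,0,0]},{"claw":0,"offset":[0,0,0],"twist":[0,0,0]}]';  python3 -c "
from h import *
need([.4595,-.052,.029],down(np.radians(48)))
s=get_image('scene');print(fit([s],'I',.458,-.049,yaws=[.83]))"
```

```text
clock: 10.75
position: [0.457, -0.0573, 0.107]
tcp_rot: [0.914, 0.406, 0.0, 0.001]
contact_force: [-0.3, 0.4, 0.5]
gripper_width: 0.0427
shift tool mm [ 5.6 -1.8 78. ] turn deg [ 0.1 -0.  -0.1]
(array([ 0.45791069, -0.04908081,  0.82998969]), np.float64(0.08982762806506439))
```

```bash
python3 -m jog '[{"claw":0,"offset":[5.6,-1.8,15],"twist":[0,0,0]},{"claw":0,"offset":[0,0,15],"twist":[0,0,0]},{"claw":0,"offset":[0,0,10],"twist":[0,0,0]},{"claw":0,"offset":[0,0,0],"twist":[0,0,0]}]';  python3 -c "
from h import *
need([.4595,-.052,.029],down(np.radians(48)))"
```

```text
clock: 11.13
position: [0.4661, -0.0511, 0.0731]
tcp_rot: [0.913, 0.409, 0.006, 0.005]
contact_force: [-0.6, 0.2, -0.3]
gripper_width: 0.0427
shift tool mm [-5.4 -4.8 44. ] turn deg [ 0.8 -0.4  0.2]
```

```bash
python3 -m jog '[{"claw":0,"offset":[-5,-4.5,14],"twist":[0.6,-0.4,0]},{"claw":0,"offset":[0,0,14],"twist":[0,0,0]},{"claw":0,"offset":[0,0,6],"twist":[0,0,0]},{"claw":0,"offset":[0,0,0],"twist":[0,0,0]},{"claw":0,"offset":[0,0,0],"twist":[0,0,0]}]';  python3 -c "
from h import *
need([.4595,-.052,.029],down(np.radians(48)))"
```

```text
clock: 11.55
position: [0.463, -0.0519, 0.0412]
tcp_rot: [0.912, 0.41, 0.003, 0.003]
contact_force: [0.1, -0.8, 0.1]
gripper_width: 0.0428
shift tool mm [-2.4 -2.6 12.2] turn deg [ 0.5 -0.1  0.5]
```

```bash
python3 -m jog '[{"claw":0,"offset":[-2.4,-2.6,8],"twist":[0,0,0]},{"claw":0,"offset":[0,0,4],"twist":[0,0,0]},{"claw":-1,"offset":[0,0,0],"twist":[0,0,0]},{"claw":-1,"offset":[0,0,0],"twist":[0,0,0]},{"claw":-1,"offset":[0,0,0],"twist":[0,0,0]},{"claw":-1,"offset":[0,0,0],"twist":[0,0,0]},{"claw":-1,"offset":[0,0,0],"twist":[0,0,0]}]' 60;  python3 -c "
from h import *
need([.4595,-.052,.029],down(np.radians(48)))"
```

```text
clock: 12.13
position: [0.4608, -0.0525, 0.0302]
tcp_rot: [0.912, 0.41, 0.004, 0.005]
contact_force: [0.3, -0.0, -1.3]
gripper_width: 0.0105
shift tool mm [-0.5 -1.4  1.1] turn deg [ 0.7 -0.2  0.5]
```

```bash
python3 -m jog '[{"claw":-1,"offset":[0,0,-15],"twist":[0,0,0]},{"claw":-1,"offset":[0,0,-25],"twist":[0,0,0]},{"claw":-1,"offset":[0,0,-25],"twist":[0,0,5]},{"claw":-1,"offset":[0,0,-25],"twist":[0,0,6]},{"claw":-1,"offset":[0,0,-25],"twist":[0,0,6]},{"claw":-1,"offset":[0,0,-5],"twist":[0,0,6]},{"claw":-1,"offset":[0,0,0],"twist":[0,0,6]},{"claw":-1,"offset":[0,0,0],"twist":[0,0,6]},{"claw":-1,"offset":[0,0,0],"twist":[0,0,3]},{"claw":-1,"offset":[0,0,0],"twist":[0,0,0]},{"claw":-1,"offset":[0,0,0],"twist":[0,0,0]}]';  python3 -c "
from h import *
need(goal('I',.16),down(TRAY[2]))
s=get_image('scene');p,r,_=tool();yaw=np.arctan2(r.as_matrix()[1,0],r.as_matrix()[0,0]);print(yaw,p)
z=p[2]-.0302;print(fit([s],'I',p[0],p[1],z=z,yaws=[yaw]))
cv2.imwrite('pics/h.png',cv2.resize(s['color'][130:310,200:420],None,fx=3,fy=3)[:,:,::-1])"
```

```text
clock: 13.05
position: [0.4582, -0.0516, 0.1565]
tcp_rot: [0.997, 0.075, 0.005, 0.003]
contact_force: [0.4, 0.1, -0.7]
gripper_width: 0.0104
shift tool mm [  62.9 -203.1   -4.2] turn deg [ 0.4 -0.5 -0.5]
0.1509427725430646 [ 0.45819248 -0.05161455  0.15646163]
(array([ 0.45601189, -0.04803983,  0.2267641 ]), np.float64(0.3592275619925389))
```

View pics/h.png

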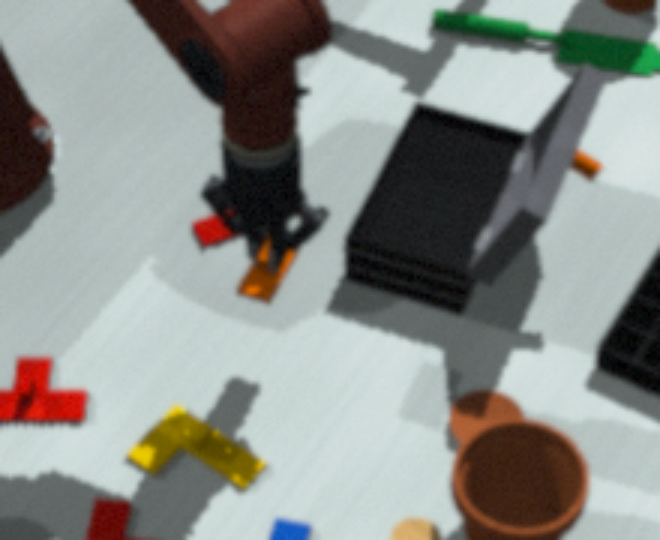

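Case I is held and level; the gripper partly hides it. I'll carry it over the tray.

```bash
sed -i 's/(-.042,-.021,0)/(-.0408,-.021,0)/' h.py; python3 -m jog '[{"claw":-1,"offset":[5,-15,-2],"twist":[0,0,-0.5]},{"claw":-1,"offset":[10.5,-33,-2],"twist":[0,0,0]},{"claw":-1,"offset":[10.5,-33,0],"twist":[0,0,0]},{"claw":-1,"offset":[10.5,-33,0],"twist":[0,0,0]},{"claw":-1,"offset":[10.5,-33,0],"twist":[0,0,0]},{"claw":-1,"offset":[7,-22,0],"twist":[0,0,0]},{"claw":-1,"offset":[3,-10,0],"twist":[0,0,0]},{"claw":-1,"offset":[0,0,0],"twist":[0,0,0]},{"claw":-1,"offset":[0,0,0],"twist":[0,0,0]},{"claw":-1,"offset":[0,0,0],"twist":[0,0,0]}]';  python3 -c "
from h import *
need(goal('I',.110),down(TRAY[2]))"
```

```text
clock: 13.93
position: [0.4855, 0.1396, 0.1573]
tcp_rot: [0.997, 0.083, 0.003, 0.004]
contact_force: [0.2, 0.2, -1.3]
gripper_width: 0.0103
shift tool mm [  8.4 -18.5  47.2] turn deg [ 0.5 -0.3  0.5]
```

```bash
python3 -m jog '[{"claw":-1,"offset":[5,-10,5],"twist":[0.5,-0.3,0.5]},{"claw":-1,"offset":[3,-7,12],"twist":[0,0,0]},{"claw":-1,"offset":[0,0,12],"twist":[0,0,0]},{"claw":-1,"offset":[0,0,8],"twist":[0,0,0]},{"claw":-1,"offset":[0,0,0],"twist":[0,0,0]},{"claw":-1,"offset":[0,0,0],"twist":[0,0,0]},{"claw":-1,"offset":[0,0,0],"twist":[0,0,0]}]';  python3 -c "
from h import *
need(goal('I',.110),down(TRAY[2]))
s=get_image('scene');p,r,_=tool();yaw=np.arctan2(r.as_matrix()[1,0],r.as_matrix()[0,0]);print(yaw,p)
z=p[2]-.0302;print(fit([s],'I',p[0],p[1],z=z,yaws=[yaw]))
"
```

```text
clock: 14.52
position: [0.4909, 0.1544, 0.115]
tcp_rot: [0.997, 0.074, -0.002, 0.0]
contact_force: [0.2, -0.5, -1.1]
gripper_width: 0.0105
shift tool mm [ 0.8 -4.3  5. ] turn deg [ 0.   0.2 -0.6]
0.14897501675638627 [0.49107068 0.15446769 0.11520902]
(array([0.49062556, 0.1570195 , 0.15712244]), np.float64(0.17632048992089822))
```

```bash
python3 -m jog '[{"claw":-1,"offset":[1,-4.3,4],"twist":[0,0,-0.6]},{"claw":-1,"offset":[0,0,4],"twist":[0,0,0]},{"claw":-1,"offset":[0,0,4],"twist":[0,0,0]},{"claw":-1,"offset":[0,0,4],"twist":[0,0,0]},{"claw":-1,"offset":[0,0,0],"twist":[0,0,0]},{"claw":-1,"offset":[0,0,0],"twist":[0,0,0]}]';  python3 -c "
from h import *
need(goal('I',.091),down(TRAY[2]))"
```

```text
clock: 15.07
position: [0.4929, 0.1596, 0.0994]
tcp_rot: [0.997, 0.08, 0.001, -0.0]
contact_force: [-0.1, -0.3, -0.1]
gripper_width: 0.0105
shift tool mm [-2.   0.5  8.4] turn deg [ 0.  -0.1  0.1]
```

```bash
python3 -m jog '[{"claw":-1,"offset":[-1.5,0,4],"twist":[0,0,0]},{"claw":-1,"offset":[0,0,3],"twist":[0,0,0]},{"claw":-1,"offset":[0,0,2],"twist":[0,0,0]},{"claw":-1,"offset":[0,0,1],"twist":[0,0,0]},{"claw":-1,"offset":[0,0,0],"twist":[0,0,0]},{"claw":-1,"offset":[0,0,0],"twist":[0,0,0]}]';  python3 -c "
from h import *
need(goal('I',.091),down(TRAY[2]))"
```

```text
clock: 15.57
position: [0.4927, 0.1597, 0.0915]
tcp_rot: [0.997, 0.08, 0.001, 0.0]
contact_force: [-0.6, 0.8, 0.5]
gripper_width: 0.0109
shift tool mm [-1.8  0.6  0.5] turn deg [ 0.  -0.2  0.1]
```

It sits 0.5 mm above the floor with no force on it, so it's inside the walls. I'll release, retreat and move toward L4.

```bash
python3 -m jog '[{"claw":-1,"offset":[-2,0,1],"twist":[0,0,0]},{"claw":-1,"offset":[0,0,0],"twist":[0,0,0]},{"claw":-0.6,"offset":[0,0,0],"twist":[0,0,0]},{"claw":-0.6,"offset":[0,0,0],"twist":[0,0,0]},{"claw":-0.6,"offset":[0,0,0],"twist":[0,0,0]},{"claw":-0.6,"offset":[0,0,-15],"twist":[0,0,0]},{"claw":-0.6,"offset":[0,0,-25],"twist":[0,0,0]},{"claw":0,"offset":[0,0,-25],"twist":[0,0,0]},{"claw":0,"offset":[-5,30,-20],"twist":[0,0,0]},{"claw":0,"offset":[-5,35,0],"twist":[0,0,3]},{"claw":0,"offset":[-5,35,0],"twist":[0,0,3]},{"claw":0,"offset":[-5,35,0],"twist":[0,0,3]}]'; python3 -m jog '[{"claw":0,"offset":[-3,35,0],"twist":[0,0,3]},{"claw":0,"offset":[-3,35,0],"twist":[0,0,3]},{"claw":0,"offset":[0,30,0],"twist":[0,0,0]},{"claw":0,"offset":[0,15,0],"twist":[0,0,0]},{"claw":0,"offset":[0,0,0],"twist":[0,0,0]},{"claw":0,"offset":[0,0,0],"twist":[0,0,0]}]';  python3 -c "
from h import *
need([.465,-.199,.1],down(np.radians(-6.4)))
t=get_image('top');s=get_image('scene')
for ims in([t,s],[t],[s]):
  p,c=fit(ims,'I',.491,.16,z=.061,yaws=[TRAY[2]]);print(p,c, (R.from_euler('z',-TRAY[2]).as_matrix()@np.r_[p[:2]-TRAY[:2],0]).round(4))
print(fit([s],'L4',.4656,-.197,yaws=[3.02]))
cv2.imwrite('pics/i.png',np.clip(cv2.resize(t['color'][190:310,160:300],None,fx=5,fy=5,interpolation=2)[:,:,::-1]*2.5,0,255))"
```

```text
clock: 16.57
position: [0.4857, 0.0241, 0.1773]
tcp_rot: [1.0, 0.005, 0.001, -0.001]
contact_force: [1.3, -0.0, -1.0]
gripper_width: 0.0427
clock: 17.07
position: [0.4719, -0.1019, 0.1779]
tcp_rot: [0.998, -0.055, 0.002, 0.001]
contact_force: [-0.2, 1.1, 0.9]
gripper_width: 0.0425
shift tool mm [ 3.6 97.2 78. ] turn deg [ 0.1 -0.2  0.1]
[0.49008228 0.16114159 0.14207145] 0.15116584211424594 [-0.0414 -0.0185  0.    ]
[0.49065222 0.15998474 0.15750153] 0.11264445192415573 [-0.041  -0.0198  0.    ]
[0.48801655 0.16317319 0.12176441] 0.17472360719705182 [-0.0431 -0.0162  0.    ]
(array([ 0.4646512 , -0.19703984,  3.02003404]), np.float64(0.07701799485861183))[ WARN:0@2.024] global loadsave.cpp:1063 imwrite_ Unsupported depth image for selected encoder is fallbacked to CV_8U.
```

View pics/i.png

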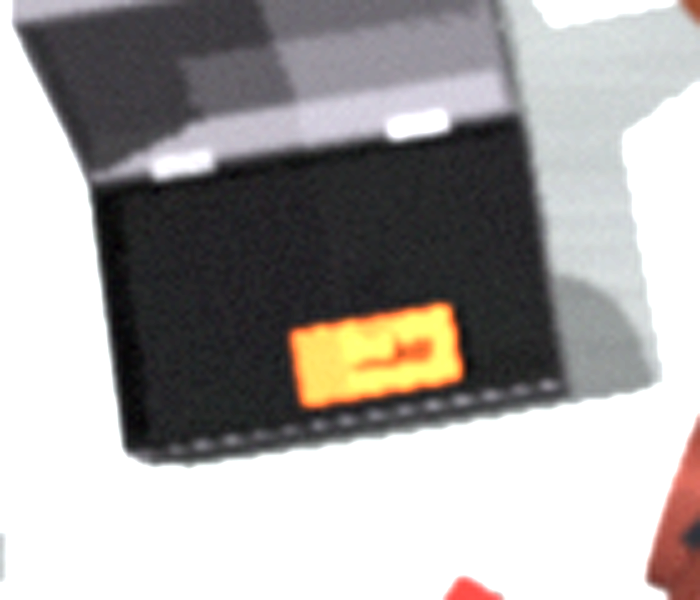

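I lies flat in the tray, parallel to the walls at about (-41, -19) mm. L4 hasn't moved, so it's next.

```bash
python3 -m jog '[{"claw":0,"offset":[2,30,5],"twist":[0,0,0]},{"claw":0,"offset":[1,35,10],"twist":[0,0,0]},{"claw":0,"offset":[0,15,25],"twist":[0,0,0]},{"claw":0,"offset":[0,0,25],"twist":[0,0,0]},{"claw":0,"offset":[0,0,25],"twist":[0,0,0]},{"claw":0,"offset":[0,0,10],"twist":[0,0,0]},{"claw":0,"offset":[0,0,0],"twist":[0,0,0]},{"claw":0,"offset":[0,0,0],"twist":[0,0,0]},{"claw":0,"offset":[0,0,0],"twist":[0,0,0]}]';  python3 -c "
from h import *
need([.465,-.199,.029],down(np.radians(-6.4)))"
```

```text
clock: 17.92
position: [0.473, -0.1735, 0.077]
tcp_rot: [0.999, -0.045, 0.005, -0.0]
contact_force: [0.6, -0.1, 0.2]
gripper_width: 0.0424
shift tool mm [-6.2 26.1 47.9] turn deg [-0.  -0.6  1.2]
```

```bash
python3 -m jog '[{"claw":0,"offset":[-4,14,0],"twist":[0,-0.6,1.2]},{"claw":0,"offset":[-3,13,8],"twist":[0,0,0]},{"claw":0,"offset":[0,3,12],"twist":[0,0,0]},{"claw":0,"offset":[0,0,8],"twist":[0,0,0]},{"claw":0,"offset":[0,0,0],"twist":[0,0,0]},{"claw":0,"offset":[0,0,0],"twist":[0,0,0]},{"claw":0,"offset":[0,0,0],"twist":[0,0,0]}]';  python3 -c "
from h import *
need([.465,-.199,.029],down(np.radians(-6.4)))"
```

```text
clock: 18.5
position: [0.4681, -0.2059, 0.0544]
tcp_rot: [0.998, -0.055, 0.005, 0.003]
contact_force: [0.6, 0.1, 1.3]
gripper_width: 0.0425
shift tool mm [-4.1 -6.6 25.3] turn deg [ 0.3 -0.6  0. ]
```

```bash
python3 -m jog '[{"claw":0,"offset":[-3.5,-6,6],"twist":[0.3,-0.6,0]},{"claw":0,"offset":[0,0,9],"twist":[0,0,0]},{"claw":0,"offset":[0,0,6],"twist":[0,0,0]},{"claw":0,"offset":[0,0,0],"twist":[0,0,0]},{"claw":0,"offset":[0,0,0],"twist":[0,0,0]},{"claw":0,"offset":[0,0,0],"twist":[0,0,0]}]';  python3 -c "
from h import *
need([.465,-.199,.029],down(np.radians(-6.4)))"
```

```text
clock: 19.0
position: [0.4653, -0.1976, 0.0312]
tcp_rot: [0.999, -0.055, -0.001, -0.001]
contact_force: [-0.3, 0.5, -0.8]
gripper_width: 0.0427
shift tool mm [-0.1  1.5  2.2] turn deg [-0.1  0.1  0.1]
```

```bash
python3 -m jog '[{"claw":0,"offset":[0,1.5,2],"twist":[0,0,0]},{"claw":0,"offset":[0,0,0],"twist":[0,0,0]},{"claw":-1,"offset":[0,0,0],"twist":[0,0,0]},{"claw":-1,"offset":[0,0,0],"twist":[0,0,0]},{"claw":-1,"offset":[0,0,0],"twist":[0,0,0]},{"claw":-1,"offset":[0,0,0],"twist":[0,0,0]},{"claw":-1,"offset":[0,0,0],"twist":[0,0,0]}]' 60;  python3 -c "
from h import *
p,r,_=tool();print(p,r.as_matrix()[:,0])"; python3 -m jog '[{"claw":-1,"offset":[0,0,-15],"twist":[0,0,0]},{"claw":-1,"offset":[0,0,-25],"twist":[0,0,0]},{"claw":-1,"offset":[0,0,-25],"twist":[0,0,-5]},{"claw":-1,"offset":[0,0,-25],"twist":[0,0,-5]},{"claw":-1,"offset":[0,0,-25],"twist":[0,0,-5]},{"claw":-1,"offset":[0,0,-10],"twist":[0,0,0]},{"claw":-1,"offset":[0,0,0],"twist":[0,0,0]},{"claw":-1,"offset":[0,0,0],"twist":[0,0,0]},{"claw":-1,"offset":[0,0,0],"twist":[0,0,0]}]';  python3 -c "
from h import *
need(goal('L4',.165),down(TRAY[2]))
s=get_image('scene');p,r,_=tool();yaw=np.arctan2(r.as_matrix()[1,0],r.as_matrix()[0,0]);print(yaw,p)
z=p[2]-.03;print(fit([s],'L4',p[0],p[1],z=z,yaws=[yaw+np.pi]))"
```

```text
clock: 19.58
position: [0.4659, -0.1999, 0.0301]
tcp_rot: [0.998, -0.055, 0.0, -0.0]
contact_force: [0.7, -0.2, -0.7]
gripper_width: 0.0102
[ 0.465942   -0.19989552  0.03005262] [ 9.94002949e-01 -1.09353168e-01  1.47773085e-04]
clock: 20.33
position: [0.4625, -0.198, 0.1556]
tcp_rot: [0.997, 0.079, -0.003, -0.003]
contact_force: [0.0, 0.4, -0.6]
gripper_width: 0.0105
shift tool mm [ 118.8 -448.7   -7.2] turn deg [-0.4  0.4 -0. ]
0.1584315964022803 [ 0.46203336 -0.19780468  0.15502864]
(array([ 0.45837404, -0.19292181,  3.26857165]), np.float64(0.20101382488479258))
```

```bash
python3 -m jog '[{"claw":-1,"offset":[5,-18,-3],"twist":[0,0,0]},{"claw":-1,"offset":[9.5,-35,-3],"twist":[0,0,0]},{"claw":-1,"offset":[9.5,-35,0],"twist":[0,0,0]},{"claw":-1,"offset":[9.5,-35,0],"twist":[0,0,0]},{"claw":-1,"offset":[9.5,-35,0],"twist":[0,0,0]},{"claw":-1,"offset":[9.5,-35,0],"twist":[0,0,0]},{"claw":-1,"offset":[9.5,-35,0],"twist":[0,0,0]},{"claw":-1,"offset":[9.5,-35,0],"twist":[0,0,0]},{"claw":-1,"offset":[9.5,-35,0],"twist":[0,0,0]},{"claw":-1,"offset":[9.5,-35,0],"twist":[0,0,0]},{"claw":-1,"offset":[9.5,-35,0],"twist":[0,0,0]},{"claw":-1,"offset":[8,-32,0],"twist":[0,0,0]}]'; python3 -m jog '[{"claw":-1,"offset":[4,-20,0],"twist":[0,0,0]},{"claw":-1,"offset":[0,0,0],"twist":[0,0,0]},{"claw":-1,"offset":[0,0,0],"twist":[0,0,0]},{"claw":-1,"offset":[0,0,0],"twist":[0,0,0]}]'; python3 -c "
from h import *
need(goal('L4',.110),down(TRAY[2]))"
```

```text
clock: 21.38
position: [0.498, 0.2255, 0.1405]
tcp_rot: [0.998, 0.067, -0.022, -0.004]
contact_force: [0.6, -0.8, -0.6]
gripper_width: 0.0106
clock: 21.72
position: [0.4945, 0.2524, 0.1326]
tcp_rot: [0.997, 0.07, -0.028, -0.004]
contact_force: [0.2, 0.5, -1.0]
gripper_width: 0.0106
shift tool mm [17.3 -9.  21.8] turn deg [-0.7  3.1 -1.1]
```

```bash
python3 -m jog '[{"claw":-1,"offset":[7,-4,0],"twist":[-0.7,3.1,-1.1]},{"claw":-1,"offset":[7,-4,5],"twist":[0,0,0]},{"claw":-1,"offset":[3,0,5],"twist":[0,0,0]},{"claw":-1,"offset":[0,0,5],"twist":[0,0,0]},{"claw":-1,"offset":[0,0,0],"twist":[0,0,0]},{"claw":-1,"offset":[0,0,0],"twist":[0,0,0]},{"claw":-1,"offset":[0,0,0],"twist":[0,0,0]}]'; python3 -c "
from h import *
need(goal('L4',.110),down(TRAY[2]))
s=get_image('scene');p,r,_=tool();yaw=np.arctan2(r.as_matrix()[1,0],r.as_matrix()[0,0]);print(yaw,p)
z=p[2]-.03;print(fit([s],'L4',p[0],p[1],z=z,yaws=[yaw+np.pi]))"
```

```text
clock: 22.3
position: [0.509, 0.2556, 0.1109]
tcp_rot: [0.997, 0.075, -0.006, 0.003]
contact_force: [-0.2, -0.4, -0.3]
gripper_width: 0.0104
shift tool mm [ 1.4 -8.1  0.9] turn deg [ 0.3  0.7 -0.5]
0.1494504068440781 [0.50909727 0.25559427 0.11105074]
(array([0.5075118 , 0.25858165, 3.27995488]), np.float64(0.09517027062022532))
```

```bash
python3 -m jog '[{"claw":-1,"offset":[1,-7.5,0],"twist":[0.3,0.7,-0.5]},{"claw":-1,"offset":[0,0,0],"twist":[0,0,0]},{"claw":-1,"offset":[0,0,0],"twist":[0,0,0]},{"claw":-1,"offset":[0,0,0],"twist":[0,0,0]}]'; python3 -c "
from h import *
need(goal('L4',.091),down(TRAY[2]))"
```

```text
clock: 22.68
position: [0.5094, 0.264, 0.1119]
tcp_rot: [0.997, 0.079, 0.002, -0.001]
contact_force: [0.0, -0.4, 0.0]
gripper_width: 0.0106
shift tool mm [-0.4  0.2 20.9] turn deg [-0.1 -0.2 -0. ]
```

```bash
python3 -m jog '[{"claw":-1,"offset":[0,0,4],"twist":[0,0,0]},{"claw":-1,"offset":[0,0,4],"twist":[0,0,0]},{"claw":-1,"offset":[0,0,4],"twist":[0,0,0]},{"claw":-1,"offset":[0,0,4],"twist":[0,0,0]},{"claw":-1,"offset":[0,0,2],"twist":[0,0,0]},{"claw":-1,"offset":[0,0,2],"twist":[0,0,0]},{"claw":-1,"offset":[0,0,0],"twist":[0,0,0]},{"claw":-1,"offset":[0,0,0],"twist":[0,0,0]}]'; python3 -c "
from h import *
need(goal('L4',.091),down(TRAY[2]))"
```

```text
clock: 23.35
position: [0.5099, 0.2646, 0.0908]
tcp_rot: [0.997, 0.08, 0.002, -0.001]
contact_force: [-0.3, 0.1, 0.8]
gripper_width: 0.0107
shift tool mm [-0.9  0.6 -0.2] turn deg [-0.1 -0.3  0. ]
```

L4 is down on the floor. I'll release, rise while turning for T, then re-measure.

```bash
python3 -m jog '[{"claw":-0.5,"offset":[0,0,0],"twist":[0,0,0]},{"claw":-0.5,"offset":[0,0,0],"twist":[0,0,0]},{"claw":-0.5,"offset":[0,0,0],"twist":[0,0,0]},{"claw":-0.5,"offset":[0,0,-15],"twist":[0,0,0]},{"claw":-0.5,"offset":[0,0,-25],"twist":[0,0,0]},{"claw":-0.5,"offset":[0,0,-25],"twist":[0,0,4]},{"claw":0,"offset":[0,0,-15],"twist":[0,0,7]},{"claw":0,"offset":[0,0,-5],"twist":[0,0,7]},{"claw":0,"offset":[0,0,0],"twist":[0,0,7]},{"claw":0,"offset":[0,0,0],"twist":[0,0,7]},{"claw":0,"offset":[0,0,0],"twist":[0,0,7]},{"claw":0,"offset":[0,0,0],"twist":[0,0,7]}]'; python3 -m jog '[{"claw":0,"offset":[0,0,0],"twist":[0,0,7]},{"claw":0,"offset":[0,0,0],"twist":[0,0,7]},{"claw":0,"offset":[0,0,0],"twist":[0,0,7]},{"claw":0,"offset":[0,0,0],"twist":[0,0,4]},{"claw":0,"offset":[0,0,0],"twist":[0,0,0]},{"claw":0,"offset":[0,0,0],"twist":[0,0,0]}]'; python3 -c "
from h import *
need([.458,-.351,.17],down(np.radians(-64.8)))
t=get_image('top');s=get_image('scene')
for ims in([t,s],[t],[s]): print('T',*fit(ims,'T',.458,-.351,yaws=[5.15]))
print('L3',*fit([t,s],'L3',.6015,-.28,yaws=[1.89]))"
```

```text
clock: 24.35
position: [0.5097, 0.2641, 0.1799]
tcp_rot: [0.945, -0.326, 0.002, -0.002]
contact_force: [-0.3, -0.8, 0.1]
gripper_width: 0.043
clock: 24.85
position: [0.5099, 0.2641, 0.1804]
tcp_rot: [0.849, -0.529, 0.002, -0.003]
contact_force: [0.4, 0.5, 0.7]
gripper_width: 0.0432
shift tool mm [529.5 317.4   7.8] turn deg [-0.5 -0.   0.9]
T [ 0.45803485 -0.35175588  5.15033914] 0.10033271625762058
T [ 0.45870818 -0.35257117  5.1407208 ] 0.08223191170459188
T [ 0.45716761 -0.34942545  5.15837125] 0.11515262292085537
L3 [ 0.60069752 -0.28112359  1.88517507] 0.11101084519763144
```

```bash
python3 -m jog '[{"claw":0,"offset":[18,11,0],"twist":[0,0,0.9]},{"claw":0,"offset":[34.5,20.5,0],"twist":[0,0,0]},{"claw":0,"offset":[34.5,20.5,0],"twist":[0,0,0]},{"claw":0,"offset":[34.5,20.5,-2],"twist":[0,0,0]},{"claw":0,"offset":[34.5,20.5,-2],"twist":[0,0,0]},{"claw":0,"offset":[34.5,20.5,-2],"twist":[0,0,0]},{"claw":0,"offset":[34.5,20.5,-2],"twist":[0,0,0]},{"claw":0,"offset":[34.5,20.5,-2],"twist":[0,0,0]},{"claw":0,"offset":[34.5,20.5,-2],"twist":[0,0,0]},{"claw":0,"offset":[34.5,20.5,0],"twist":[0,0,0]},{"claw":0,"offset":[34.5,20.5,0],"twist":[0,0,0]},{"claw":0,"offset":[34.5,20.5,0],"twist":[0,0,0]}]'; python3 -m jog '[{"claw":0,"offset":[34.5,20.5,0],"twist":[0,0,0]},{"claw":0,"offset":[34.5,20.5,0],"twist":[0,0,0]},{"claw":0,"offset":[20,12,0],"twist":[0,0,0]},{"claw":0,"offset":[0,0,0],"twist":[0,0,0]},{"claw":0,"offset":[0,0,0],"twist":[0,0,0]},{"claw":0,"offset":[0,0,0],"twist":[0,0,0]}]'; python3 -c "
from h import *
need([.458,-.3515,.09],down(np.radians(-64.8)))"
```

```text
clock: 25.95
position: [0.4711, -0.2062, 0.1922]
tcp_rot: [0.853, -0.523, 0.006, -0.007]
contact_force: [0.2, -0.5, -0.1]
gripper_width: 0.043
clock: 26.45
position: [0.4617, -0.323, 0.1928]
tcp_rot: [0.851, -0.524, 0.009, -0.006]
contact_force: [-0.5, 0.6, 0.4]
gripper_width: 0.0427
shift tool mm [ 22.8  18.2 102.7] turn deg [-1.1 -0.5  1.5]
```

```bash
python3 -m jog '[{"claw":0,"offset":[11,9,10],"twist":[-1,-0.5,1.5]},{"claw":0,"offset":[9,8,20],"twist":[0,0,0]},{"claw":0,"offset":[2,1,25],"twist":[0,0,0]},{"claw":0,"offset":[0,0,25],"twist":[0,0,0]},{"claw":0,"offset":[0,0,20],"twist":[0,0,0]},{"claw":0,"offset":[0,0,12],"twist":[0,0,0]},{"claw":0,"offset":[0,0,5],"twist":[0,0,0]},{"claw":0,"offset":[0,0,0],"twist":[0,0,0]},{"claw":0,"offset":[0,0,0],"twist":[0,0,0]},{"claw":0,"offset":[0,0,0],"twist":[0,0,0]}]'; python3 -c "
from h import *
need([.458,-.3515,.03],down(np.radians(-64.8)))"
```

```text
clock: 27.28
position: [0.4613, -0.3393, 0.0753]
tcp_rot: [0.849, -0.528, 0.002, -0.002]
contact_force: [0.5, 0.1, 0.8]
gripper_width: 0.0429
shift tool mm [ 9.4  8.6 45.3] turn deg [-0.3 -0.1  1.1]
```

```bash
python3 -m jog '[{"claw":0,"offset":[7,6.5,4],"twist":[0,0,1]},{"claw":0,"offset":[3,3,12],"twist":[0,0,0]},{"claw":0,"offset":[0,0,10],"twist":[0,0,0]},{"claw":0,"offset":[0,0,5],"twist":[0,0,0]},{"claw":0,"offset":[0,0,0],"twist":[0,0,0]},{"claw":0,"offset":[0,0,0],"twist":[0,0,0]},{"claw":0,"offset":[0,0,0],"twist":[0,0,0]}]'; python3 -c "
from h import *
need([.458,-.3515,.03],down(np.radians(-64.8)))"
```

```text
clock: 27.87
position: [0.4593, -0.3569, 0.0452]
tcp_rot: [0.844, -0.536, 0.006, -0.001]
contact_force: [-0.1, -0.0, 1.0]
gripper_width: 0.0427
shift tool mm [-5.6 -1.  15.2] turn deg [-0.5 -0.5 -0.1]
```

```bash
python3 -m jog '[{"claw":0,"offset":[-5,-1,4],"twist":[-0.5,-0.5,0]},{"claw":0,"offset":[0,0,7],"twist":[0,0,0]},{"claw":0,"offset":[0,0,3],"twist":[0,0,0]},{"claw":0,"offset":[0,0,0],"twist":[0,0,0]},{"claw":0,"offset":[0,0,0],"twist":[0,0,0]}]'; python3 -c "
from h import *
need([.458,-.3515,.03],down(np.radians(-64.8)))"; python3 -m jog '[{"claw":0,"offset":[0,0,0],"twist":[0,0,0]},{"claw":-1,"offset":[0,0,0],"twist":[0,0,0]},{"claw":-1,"offset":[0,0,0],"twist":[0,0,0]},{"claw":-1,"offset":[0,0,0],"twist":[0,0,0]},{"claw":-1,"offset":[0,0,0],"twist":[0,0,0]},{"claw":-1,"offset":[0,0,0],"twist":[0,0,0]}]' 60;  python3 -c "
from h import *
p,r,_=tool();print(p,r.as_matrix()[:,0]); need([.458,-.3515,.03],down(np.radians(-64.8)))"
```

```text
clock: 28.28
position: [0.4583, -0.3512, 0.03]
tcp_rot: [0.844, -0.536, -0.0, 0.0]
contact_force: [-0.2, 0.8, 0.1]
gripper_width: 0.0424
shift tool mm [0.1 0.4 0. ] turn deg [ 0.1 -0.  -0. ]
clock: 28.78
position: [0.4588, -0.3516, 0.0308]
tcp_rot: [0.844, -0.536, 0.001, 0.001]
contact_force: [0.0, 1.0, -0.2]
gripper_width: 0.0105
[ 0.45884798 -0.35164483  0.03084371] [ 0.42529762 -0.90505212  0.00161187]
shift tool mm [-0.5  0.7  0.8] turn deg [ 0.  -0.1 -0. ]
```

```bash
python3 -m jog '[{"claw":-1,"offset":[0,0,-15],"twist":[0,0,0]},{"claw":-1,"offset":[0,0,-25],"twist":[0,0,0]},{"claw":-1,"offset":[0,0,-25],"twist":[0,0,-5]},{"claw":-1,"offset":[0,0,-25],"twist":[0,0,-7]},{"claw":-1,"offset":[0,0,-25],"twist":[0,0,-7]},{"claw":-1,"offset":[0,0,-15],"twist":[0,0,-7]},{"claw":-1,"offset":[0,0,-5],"twist":[0,0,-7]},{"claw":-1,"offset":[0,0,0],"twist":[0,0,-7]},{"claw":-1,"offset":[0,0,0],"twist":[0,0,-7]},{"claw":-1,"offset":[0,0,0],"twist":[0,0,-7]},{"claw":-1,"offset":[0,0,0],"twist":[0,0,-7]},{"claw":-1,"offset":[0,0,0],"twist":[0,0,-7]}]'; python3 -m jog '[{"claw":-1,"offset":[0,0,0],"twist":[0,0,-5]},{"claw":-1,"offset":[0,0,0],"twist":[0,0,0]},{"claw":-1,"offset":[0,0,0],"twist":[0,0,0]}]';  python3 -c "
from h import *
need(goal('T',.175),down(TRAY[2]))"
```

```text
clock: 29.78
position: [0.4566, -0.3498, 0.1705]
tcp_rot: [0.999, 0.042, -0.002, -0.001]
contact_force: [0.4, 0.1, -0.2]
gripper_width: 0.0104
clock: 30.03
position: [0.456, -0.3493, 0.17]
tcp_rot: [0.996, 0.089, -0.002, -0.002]
contact_force: [0.4, -0.4, -1.1]
gripper_width: 0.0102
shift tool mm [ 163.9 -438.6   -4.2] turn deg [-0.2  0.2  1.1]
```

```bash
python3 -m jog '[{"claw":-1,"offset":[7,-18,-2],"twist":[0,0,1]},{"claw":-1,"offset":[13,-35,-2],"twist":[0,0.2,0]},{"claw":-1,"offset":[13,-35,-2],"twist":[0,0.2,0]},{"claw":-1,"offset":[13,-35,-2],"twist":[0,0.2,0]},{"claw":-1,"offset":[13,-35,-2],"twist":[0,0.2,0]},{"claw":-1,"offset":[13,-35,-2],"twist":[0,0.2,0]},{"claw":-1,"offset":[13,-35,-2],"twist":[0,0.2,0]},{"claw":-1,"offset":[13,-35,-2],"twist":[0,0.2,0]},{"claw":-1,"offset":[13,-35,-2],"twist":[0,0.2,0]},{"claw":-1,"offset":[13,-35,-2],"twist":[0,0.2,0]},{"claw":-1,"offset":[13,-35,-2],"twist":[0,0.2,0]},{"claw":-1,"offset":[11,-30,-2],"twist":[0,0,0]}]'; python3 -m jog '[{"claw":-1,"offset":[5,-15,0],"twist":[0,0,0]},{"claw":-1,"offset":[0,0,0],"twist":[0,0,0]},{"claw":-1,"offset":[0,0,0],"twist":[0,0,0]},{"claw":-1,"offset":[0,0,0],"twist":[0,0,0]}]'; python3 -c "
from h import *
need(goal('T',.112),down(TRAY[2]))"
```

```text
clock: 31.03
position: [0.5471, 0.0757, 0.1966]
tcp_rot: [0.998, 0.058, 0.017, -0.001]
contact_force: [0.7, -0.8, -0.6]
gripper_width: 0.0105
clock: 31.37
position: [0.5509, 0.0989, 0.1974]
tcp_rot: [0.998, 0.059, 0.018, -0.002]
contact_force: [-0.0, 0.1, -1.2]
gripper_width: 0.0108
shift tool mm [-12.4 -13.4  85. ] turn deg [-0.1 -2.1 -2.4]
```

```bash
python3 -m jog '[{"claw":-1,"offset":[-6,-7,5],"twist":[0,-2,-2.4]},{"claw":-1,"offset":[-5,-5,15],"twist":[0,0,0]},{"claw":-1,"offset":[0,0,20],"twist":[0,0,0]},{"claw":-1,"offset":[0,0,20],"twist":[0,0,0]},{"claw":-1,"offset":[0,0,15],"twist":[0,0,0]},{"claw":-1,"offset":[0,0,5],"twist":[0,0,0]},{"claw":-1,"offset":[0,0,0],"twist":[0,0,0]},{"claw":-1,"offset":[0,0,0],"twist":[0,0,0]},{"claw":-1,"offset":[0,0,0],"twist":[0,0,0]}]'; python3 -c "
from h import *
need(goal('T',.112),down(TRAY[2]))
s=get_image('scene');p,r,_=tool();yaw=np.arctan2(r.as_matrix()[1,0],r.as_matrix()[0,0]);print(yaw,p)
z=p[2]-.0308;print(fit([s],'T',p[0],p[1],z=z,yaws=[yaw]))"
```

```text
clock: 32.12
position: [0.5386, 0.0975, 0.1158]
tcp_rot: [0.998, 0.07, 0.0, 0.001]
contact_force: [-0.7, 1.7, -0.9]
gripper_width: 0.0106
shift tool mm [  3.3 -13.6   3.8] turn deg [ 0.2 -0.  -1. ]
0.14118060718519865 [0.53890678 0.0975311  0.11617498]
(array([0.53815584, 0.10075591, 0.16061448]), np.float64(0.27317813765182186))
```

```bash
sed -i 's/(0,-.0756,0)/(.0003,-.0748,0)/' h.py; python3 -m jog '[{"claw":-1,"offset":[2.5,-7,2],"twist":[0,0,-1]},{"claw":-1,"offset":[0,-6,1],"twist":[0,0,0]},{"claw":-1,"offset":[0,0,0],"twist":[0,0,0]},{"claw":-1,"offset":[0,0,0],"twist":[0,0,0]},{"claw":-1,"offset":[0,0,0],"twist":[0,0,0]}]'; python3 -c "
from h import *
need(goal('T',.092),down(TRAY[2]))"
```

```text
clock: 32.58
position: [0.5425, 0.1127, 0.1169]
tcp_rot: [0.997, 0.08, 0.004, 0.001]
contact_force: [-0.4, -0.4, -0.4]
gripper_width: 0.0104
shift tool mm [-2.7  0.1 24.9] turn deg [ 0.2 -0.5  0.1]
```

```bash
python3 -m jog '[{"claw":-1,"offset":[-2.5,0,3],"twist":[0.2,-0.5,0]},{"claw":-1,"offset":[0,0,3],"twist":[0,0,0]},{"claw":-1,"offset":[0,0,3],"twist":[0,0,0]},{"claw":-1,"offset":[0,0,0],"twist":[0,0,0]},{"claw":-1,"offset":[0,0,0],"twist":[0,0,0]}]'; python3 -c "
from h import *
need(goal('T',.092),down(TRAY[2]))"
```

```text
clock: 33.0
position: [0.5399, 0.1125, 0.1072]
tcp_rot: [0.997, 0.081, -0.0, -0.0]
contact_force: [-0.7, 0.3, -0.7]
gripper_width: 0.0105
shift tool mm [ 0.2  0.4 15.2] turn deg [-0.   0.   0.1]
```

```bash
python3 -m jog '[{"claw":-1,"offset":[0,0,4],"twist":[0,0,0]},{"claw":-1,"offset":[0,0,4],"twist":[0,0,0]},{"claw":-1,"offset":[0,0,4],"twist":[0,0,0]},{"claw":-1,"offset":[0,0,3],"twist":[0,0,0]},{"claw":-1,"offset":[0,0,2],"twist":[0,0,0]},{"claw":-1,"offset":[0,0,0],"twist":[0,0,0]},{"claw":-1,"offset":[0,0,0],"twist":[0,0,0]}]'; python3 -c "
from h import *
need(goal('T',.092),down(TRAY[2]))"
```

```text
clock: 33.58
position: [0.5413, 0.1124, 0.0923]
tcp_rot: [0.997, 0.08, -0.0, -0.0]
contact_force: [-0.8, 0.6, -0.6]
gripper_width: 0.0104
shift tool mm [-1.2  0.1  0.3] turn deg [-0.   0.   0.1]
```

```bash
python3 -m jog '[{"claw":-0.5,"offset":[0,0,0],"twist":[0,0,0]},{"claw":-0.5,"offset":[0,0,0],"twist":[0,0,0]},{"claw":-0.5,"offset":[0,0,0],"twist":[0,0,0]},{"claw":-0.5,"offset":[0,0,-15],"twist":[0,0,0]},{"claw":-0.5,"offset":[0,0,-25],"twist":[0,0,0]},{"claw":-0.5,"offset":[0,0,-25],"twist":[0,0,5]},{"claw":0,"offset":[0,0,-20],"twist":[0,0,7]},{"claw":0,"offset":[0,0,-10],"twist":[0,0,7]},{"claw":0,"offset":[0,0,-5],"twist":[0,0,7]},{"claw":0,"offset":[0,0,0],"twist":[0,0,7]},{"claw":0,"offset":[0,0,0],"twist":[0,0,7]},{"claw":0,"offset":[0,0,0],"twist":[0,0,7]}]'; python3 -m jog '[{"claw":0,"offset":[0,0,0],"twist":[0,0,7]},{"claw":0,"offset":[0,0,0],"twist":[0,0,7]},{"claw":0,"offset":[0,0,0],"twist":[0,0,7]},{"claw":0,"offset":[0,0,0],"twist":[0,0,7]},{"claw":0,"offset":[0,0,0],"twist":[0,0,5]},{"claw":0,"offset":[0,0,0],"twist":[0,0,0]},{"claw":0,"offset":[0,0,0],"twist":[0,0,0]}]'; python3 -c "
from h import *
need([.601,-.281,.2],down(np.radians(-71.9)))
t=get_image('top');s=get_image('scene')
for ims in([t,s],[t],[s]): print('L3',*fit(ims,'L3',.6015,-.28,yaws=[1.89]))"
```

```text
clock: 34.58
position: [0.5395, 0.1121, 0.1933]
tcp_rot: [0.943, -0.334, -0.002, 0.001]
contact_force: [0.6, 0.6, -1.0]
gripper_width: 0.0428
clock: 35.17
position: [0.5386, 0.112, 0.1915]
tcp_rot: [0.804, -0.595, -0.003, 0.002]
contact_force: [0.2, -0.2, -0.1]
gripper_width: 0.0428
shift tool mm [394.1  55.4  -8.8] turn deg [ 0.4  0.1 -1.1]
L3 [ 0.55910767 -0.29300699  1.82474355] 0.11417124059297679
L3 [ 0.56002965 -0.29366191  1.8171043 ] 0.12480311312887982
L3 [ 0.55899731 -0.29056738  1.83443617] 0.0934727118026012
```

L3 has been knocked about 4 cm, so I'm using its new pose: (0.559, -0.293), yaw 104.5°.

```bash
python3 -c "
from h import *
need([.5592,-.2928,.19],down(np.radians(-75.4)))"; python3 -m jog '[{"claw":0,"offset":[18,5,0],"twist":[0,0,2]},{"claw":0,"offset":[36,9,0],"twist":[0,0,0]},{"claw":0,"offset":[36,9,0],"twist":[0,0,0]},{"claw":0,"offset":[36,9,0],"twist":[0,0,0]},{"claw":0,"offset":[36,9,0],"twist":[0,0,0]},{"claw":0,"offset":[36,9,0],"twist":[0,0,0]},{"claw":0,"offset":[36,9,0],"twist":[0,0,0]},{"claw":0,"offset":[36,9,0],"twist":[0,0,0]},{"claw":0,"offset":[36,9,0],"twist":[0,0,0]},{"claw":0,"offset":[30,5,0],"twist":[0,0,0]},{"claw":0,"offset":[0,0,0],"twist":[0,0,0]},{"claw":0,"offset":[0,0,0],"twist":[0,0,0]}]'; python3 -m jog '[{"claw":0,"offset":[0,0,0],"twist":[0,0,0]}]'; python3 -c "
from h import *
need([.5592,-.2928,.09],down(np.radians(-75.4)))"
```

```text
shift tool mm [393.2  98.6   1.5] turn deg [0.4 0.1 2.4]
clock: 36.27
position: [0.5512, -0.2486, 0.1915]
tcp_rot: [0.8, -0.6, -0.001, 0.001]
contact_force: [-0.2, 0.2, -0.7]
gripper_width: 0.0427
clock: 36.35
position: [0.5511, -0.249, 0.1914]
tcp_rot: [0.8, -0.6, -0.001, 0.001]
contact_force: [0.1, -0.1, 0.8]
gripper_width: 0.0428
shift tool mm [ 44.2   4.2 101.4] turn deg [ 0.1 -0.   1.7]
```

```bash
python3 -m jog '[{"claw":0,"offset":[14,2,5],"twist":[0,0,1.7]},{"claw":0,"offset":[18,2,10],"twist":[0,0,0]},{"claw":0,"offset":[13,1,20],"twist":[0,0,0]},{"claw":0,"offset":[0,0,22],"twist":[0,0,0]},{"claw":0,"offset":[0,0,22],"twist":[0,0,0]},{"claw":0,"offset":[0,0,15],"twist":[0,0,0]},{"claw":0,"offset":[0,0,8],"twist":[0,0,0]},{"claw":0,"offset":[0,0,0],"twist":[0,0,0]},{"claw":0,"offset":[0,0,0],"twist":[0,0,0]},{"claw":0,"offset":[0,0,0],"twist":[0,0,0]}]'; python3 -c "
from h import *
need([.5592,-.2928,.03],down(np.radians(-75.4)))"
```

```text
clock: 37.18
position: [0.5618, -0.2901, 0.0851]
tcp_rot: [0.793, -0.609, 0.001, 0.001]
contact_force: [0.8, -0.3, -0.3]
gripper_width: 0.0431
shift tool mm [ 1.7  3.1 55.1] turn deg [ 0.  -0.2  0.4]
```

```bash
python3 -m jog '[{"claw":0,"offset":[2,3,8],"twist":[0,0,0.4]},{"claw":0,"offset":[0,0,14],"twist":[0,0,0]},{"claw":0,"offset":[0,0,12],"twist":[0,0,0]},{"claw":0,"offset":[0,0,7],"twist":[0,0,0]},{"claw":0,"offset":[0,0,0],"twist":[0,0,0]},{"claw":0,"offset":[0,0,0],"twist":[0,0,0]},{"claw":0,"offset":[0,0,0],"twist":[0,0,0]}]'; python3 -c "
from h import *
need([.5592,-.2928,.03],down(np.radians(-75.4)))"
```

```text
clock: 37.77
position: [0.5615, -0.2944, 0.0434]
tcp_rot: [0.791, -0.612, 0.004, 0.001]
contact_force: [0.2, -0.3, -0.3]
gripper_width: 0.0425
shift tool mm [-2.2  1.9 13.4] turn deg [-0.2 -0.4 -0. ]
```

```bash
python3 -m jog '[{"claw":0,"offset":[-2,2,4],"twist":[-0.2,-0.4,0]},{"claw":0,"offset":[0,0,6],"twist":[0,0,0]},{"claw":0,"offset":[0,0,3],"twist":[0,0,0]},{"claw":0,"offset":[0,0,0],"twist":[0,0,0]},{"claw":0,"offset":[0,0,0],"twist":[0,0,0]},{"claw":-1,"offset":[0,0,0],"twist":[0,0,0]},{"claw":-1,"offset":[0,0,0],"twist":[0,0,0]},{"claw":-1,"offset":[0,0,0],"twist":[0,0,0]},{"claw":-1,"offset":[0,0,0],"twist":[0,0,0]},{"claw":-1,"offset":[0,0,0],"twist":[0,0,0]}]' 60;  python3 -c "
from h import *
need([.5592,-.2928,.03],down(np.radians(-75.4)))"
```

```text
clock: 38.6
position: [0.5603, -0.2938, 0.0311]
tcp_rot: [0.791, -0.612, 0.002, -0.0]
contact_force: [0.6, 0.4, -0.5]
gripper_width: 0.0105
shift tool mm [-1.3  0.8  1.1] turn deg [-0.1 -0.2 -0. ]
```

```bash
python3 -m jog '[{"claw":-1,"offset":[0,0,-15],"twist":[0,0,0]},{"claw":-1,"offset":[0,0,-25],"twist":[0,0,0]},{"claw":-1,"offset":[0,0,-25],"twist":[0,0,-7]},{"claw":-1,"offset":[0,0,-25],"twist":[0,0,-7]},{"claw":-1,"offset":[0,0,-25],"twist":[0,0,-7]},{"claw":-1,"offset":[0,0,-15],"twist":[0,0,-7]},{"claw":-1,"offset":[0,0,-10],"twist":[0,0,-7]},{"claw":-1,"offset":[0,0,0],"twist":[0,0,-7]},{"claw":-1,"offset":[0,0,0],"twist":[0,0,-7]},{"claw":-1,"offset":[0,0,0],"twist":[0,0,-7]},{"claw":-1,"offset":[0,0,0],"twist":[0,0,-7]},{"claw":-1,"offset":[0,0,0],"twist":[0,0,-7]}]'; python3 -m jog '[{"claw":-1,"offset":[0,0,0],"twist":[0,0,-7]},{"claw":-1,"offset":[0,0,0],"twist":[0,0,-7]},{"claw":-1,"offset":[0,0,0],"twist":[0,0,0]},{"claw":-1,"offset":[0,0,0],"twist":[0,0,0]}]';  python3 -c "
from h import *
need(goal('L3',.18),down(TRAY[2]))"
```

```text
clock: 39.6
position: [0.5601, -0.2934, 0.1912]
tcp_rot: [0.999, -0.032, 0.004, 0.003]
contact_force: [-0.2, 0.4, -0.2]
gripper_width: 0.0105
clock: 39.93
position: [0.5602, -0.2933, 0.1963]
tcp_rot: [0.996, 0.092, 0.005, 0.004]
contact_force: [-0.7, 0.2, 0.0]
gripper_width: 0.0102
shift tool mm [  90.3 -489.    12.4] turn deg [ 0.6 -0.6  1.5]
```

```bash
python3 -m jog '[{"claw":-1,"offset":[3,-18,0],"twist":[0.6,-0.6,1.5]},{"claw":-1,"offset":[7,-37,-1],"twist":[0,0,0]},{"claw":-1,"offset":[7,-37,-1],"twist":[0,0,0]},{"claw":-1,"offset":[7,-37,-1],"twist":[0,0,0]},{"claw":-1,"offset":[7,-37,-1],"twist":[0,0,0]},{"claw":-1,"offset":[7,-37,-1],"twist":[0,0,0]},{"claw":-1,"offset":[7,-37,-1],"twist":[0,0,0]},{"claw":-1,"offset":[7,-37,-1],"twist":[0,0,0]},{"claw":-1,"offset":[7,-37,0],"twist":[0,0,0]},{"claw":-1,"offset":[7,-37,0],"twist":[0,0,0]},{"claw":-1,"offset":[7,-37,0],"twist":[0,0,0]},{"claw":-1,"offset":[7,-37,0],"twist":[0,0,0]}]'; python3 -m jog '[{"claw":-1,"offset":[5,-25,0],"twist":[0,0,0]},{"claw":-1,"offset":[0,0,0],"twist":[0,0,0]},{"claw":-1,"offset":[0,0,0],"twist":[0,0,0]},{"claw":-1,"offset":[0,0,0],"twist":[0,0,0]}]'; python3 -c "
from h import *
need(goal('L3',.112),down(TRAY[2]))"
```

```text
clock: 40.93
position: [0.5829, 0.1472, 0.2099]
tcp_rot: [0.999, 0.052, 0.005, 0.003]
contact_force: [1.4, 0.2, -0.3]
gripper_width: 0.0104
clock: 41.27
position: [0.5843, 0.1827, 0.2118]
tcp_rot: [0.999, 0.052, 0.006, 0.001]
contact_force: [0.1, -0.4, -0.2]
gripper_width: 0.0104
shift tool mm [-23.9 -23.9  99.4] turn deg [ 0.2 -0.6 -3.1]
```

```bash
python3 -m jog '[{"claw":-1,"offset":[-11,-11,5],"twist":[0,-0.6,-3]},{"claw":-1,"offset":[-11,-11,12],"twist":[0,0,0]},{"claw":-1,"offset":[-2,-2,20],"twist":[0,0,0]},{"claw":-1,"offset":[0,0,22],"twist":[0,0,0]},{"claw":-1,"offset":[0,0,20],"twist":[0,0,0]},{"claw":-1,"offset":[0,0,10],"twist":[0,0,0]},{"claw":-1,"offset":[0,0,5],"twist":[0,0,0]},{"claw":-1,"offset":[0,0,0],"twist":[0,0,0]},{"claw":-1,"offset":[0,0,0],"twist":[0,0,0]},{"claw":-1,"offset":[0,0,0],"twist":[0,0,0]}]'; python3 -c "
from h import *
need(goal('L3',.112),down(TRAY[2]))"
```

```text
clock: 42.1
position: [0.5611, 0.191, 0.1193]
tcp_rot: [0.998, 0.068, 0.004, 0.003]
contact_force: [0.6, 0.5, 0.2]
gripper_width: 0.0106
shift tool mm [ -0.2 -12.9   7.2] turn deg [ 0.4 -0.4 -1.3]
```

```bash
python3 -m jog '[{"claw":-1,"offset":[0,-7,2],"twist":[0.4,-0.4,-1.3]},{"claw":-1,"offset":[0,-5,2],"twist":[0,0,0]},{"claw":-1,"offset":[0,0,3],"twist":[0,0,0]},{"claw":-1,"offset":[0,0,0],"twist":[0,0,0]},{"claw":-1,"offset":[0,0,0],"twist":[0,0,0]},{"claw":-1,"offset":[0,0,0],"twist":[0,0,0]}]'; python3 -c "
from h import *
need(goal('L3',.092),down(TRAY[2]))
s=get_image('scene');p,r,_=tool();yaw=np.arctan2(r.as_matrix()[1,0],r.as_matrix()[0,0]);print(yaw,p)
print(fit([s],'L3',p[0],p[1],z=p[2]-.031,yaws=[yaw+np.pi]))"
```

```text
clock: 42.6
position: [0.5628, 0.2054, 0.1165]
tcp_rot: [0.997, 0.08, 0.004, -0.001]
contact_force: [0.1, -0.1, 0.4]
gripper_width: 0.0105
shift tool mm [-4.   1.1 24.4] turn deg [-0.1 -0.5  0.1]
0.16067685886682953 [0.56280422 0.20536992 0.11651957]
(array([0.56236356, 0.20765807, 3.25347896]), np.float64(0.1512757201646091))
```

```bash
python3 -m jog '[{"claw":-1,"offset":[-3.5,1,3],"twist":[0,-0.5,0]},{"claw":-1,"offset":[0,0,3],"twist":[0,0,0]},{"claw":-1,"offset":[0,0,2],"twist":[0,0,0]},{"claw":-1,"offset":[0,0,0],"twist":[0,0,0]},{"claw":-1,"offset":[0,0,0],"twist":[0,0,0]}]'; python3 -c "
from h import *
need(goal('L3',.092),down(TRAY[2]))"
```

```text
clock: 43.07
position: [0.5589, 0.2034, 0.1075]
tcp_rot: [0.997, 0.08, -0.001, -0.0]
contact_force: [-0.5, -0.3, -0.0]
gripper_width: 0.0104
shift tool mm [ 0.4 -0.2 15.5] turn deg [-0.1  0.1  0.1]
```

```bash
python3 -m jog '[{"claw":-1,"offset":[0,0,4],"twist":[0,0,0]},{"claw":-1,"offset":[0,0,4],"twist":[0,0,0]},{"claw":-1,"offset":[0,0,4],"twist":[0,0,0]},{"claw":-1,"offset":[0,0,3],"twist":[0,0,0]},{"claw":-1,"offset":[0,0,2],"twist":[0,0,0]},{"claw":-1,"offset":[0,0,0],"twist":[0,0,0]},{"claw":-1,"offset":[0,0,0],"twist":[0,0,0]}]'; python3 -c "
from h import *
need(goal('L3',.092),down(TRAY[2]))"
```

```text
clock: 43.65
position: [0.5603, 0.2037, 0.0923]
tcp_rot: [0.997, 0.08, -0.0, -0.0]
contact_force: [-0.2, -0.7, -0.6]
gripper_width: 0.0106
shift tool mm [-1.1 -0.2  0.3] turn deg [-0.1  0.   0.1]
```

L3 is placed. I'll release, rise, turn the jaws along the hinge and step aside to check all four cases.

```bash
python3 -m jog '[{"claw":-0.5,"offset":[0,0,0],"twist":[0,0,0]},{"claw":-0.5,"offset":[0,0,0],"twist":[0,0,0]},{"claw":-0.5,"offset":[0,0,0],"twist":[0,0,0]},{"claw":-0.5,"offset":[0,0,-15],"twist":[0,0,0]},{"claw":-0.5,"offset":[0,0,-25],"twist":[0,0,0]},{"claw":-0.5,"offset":[0,0,-30],"twist":[0,0,0]},{"claw":0,"offset":[0,0,-35],"twist":[0,0,0]},{"claw":0,"offset":[0,0,-35],"twist":[0,0,-7]},{"claw":0,"offset":[0,0,-20],"twist":[0,0,-7]},{"claw":0,"offset":[0,0,0],"twist":[0,0,-7]},{"claw":0,"offset":[0,0,0],"twist":[0,0,-7]},{"claw":0,"offset":[0,0,0],"twist":[0,0,-7]}]'; python3 -m jog '[{"claw":0,"offset":[0,0,0],"twist":[0,0,-7]},{"claw":0,"offset":[0,0,0],"twist":[0,0,-7]},{"claw":0,"offset":[0,0,0],"twist":[0,0,-7]},{"claw":0,"offset":[0,0,0],"twist":[0,0,-7]},{"claw":0,"offset":[0,0,0],"twist":[0,0,-7]},{"claw":0,"offset":[0,0,0],"twist":[0,0,-7]},{"claw":0,"offset":[0,0,0],"twist":[0,0,-7]},{"claw":0,"offset":[0,0,0],"twist":[0,0,-6]},{"claw":0,"offset":[0,0,0],"twist":[0,0,0]}]'; python3 -m jog '[{"claw":0,"offset":[-33,-11,0],"twist":[0,0,0]},{"claw":0,"offset":[-33,-11,0],"twist":[0,0,0]},{"claw":0,"offset":[-33,-11,0],"twist":[0,0,0]},{"claw":0,"offset":[-33,-11,0],"twist":[0,0,0]},{"claw":0,"offset":[-33,-11,0],"twist":[0,0,0]},{"claw":0,"offset":[-33,-11,0],"twist":[0,0,0]},{"claw":0,"offset":[-33,-11,0],"twist":[0,0,0]},{"claw":0,"offset":[-33,-11,0],"twist":[0,0,0]},{"claw":0,"offset":[-33,-11,0],"twist":[0,0,0]},{"claw":0,"offset":[0,0,0],"twist":[0,0,0]},{"claw":0,"offset":[0,0,0],"twist":[0,0,0]}]'; python3 -c "
from h import *
t=get_image('top');s=get_image('scene')
for n in GOAL:
  g=goal(n,.061); y0=TRAY[2]+(np.pi if n in('L4','L3') else 0)
  for ims in([t,s],[t]):
    p,c=fit(ims,n,g[0],g[1],z=.061,yaws=[y0]);print(n,np.degrees(p[2]-y0).round(1),round(c,3),(1000*R.from_euler('z',-TRAY[2]).as_matrix()@np.r_[p[:2]-TRAY[:2],0])[:2].round(1),'goal',GOAL[n][:2])
a=cv2.resize(t['color'][185:305,165:300],None,fx=3.4,fy=3.4,interpolation=2)
b=cv2.resize(s['color'][130:250,300:400],None,fx=3.4,fy=3.4,interpolation=2)
cv2.imwrite('pics/all.png',np.clip(np.hstack([a,b])[:,:,::-1]*1.8,0,255).astype(np.uint8))
cv2.imwrite('pics/full.png',t['color'][:,:,::-1])"
```

```text
clock: 44.65
position: [0.5586, 0.203, 0.2558]
tcp_rot: [0.924, 0.383, -0.004, -0.001]
contact_force: [-0.2, -0.0, 0.5]
gripper_width: 0.0427
clock: 45.4
position: [0.5581, 0.2029, 0.2546]
tcp_rot: [0.631, 0.775, -0.003, -0.003]
contact_force: [-0.7, 0.2, -0.6]
gripper_width: 0.0426
clock: 46.32
position: [0.516, -0.1192, 0.2529]
tcp_rot: [0.642, 0.767, -0.002, -0.002]
contact_force: [0.1, 0.2, 0.6]
gripper_width: 0.043
L4 -0.3 0.129 [-6.9 82.4] goal (-0.0063, 0.0798)
L4 -0.7 0.072 [-6.  81.2] goal (-0.0063, 0.0798)
T 1.0 0.129 [ -0.5 -71.4] goal (0.0003, -0.0748)
T 0.4 0.11 [  0.4 -74.2] goal (0.0003, -0.0748)
I 0.0 0.127 [-42.7 -17.7] goal (-0.0408, -0.021)
I 1.0 0.121 [-41.5 -20.5] goal (-0.0408, -0.021)
L3 0.3 0.107 [34.2 14.3] goal (0.0336, 0.0126)
L3 -0.4 0.059 [34.7 12.6] goal (0.0336, 0.0126)
```

View pics/all.png

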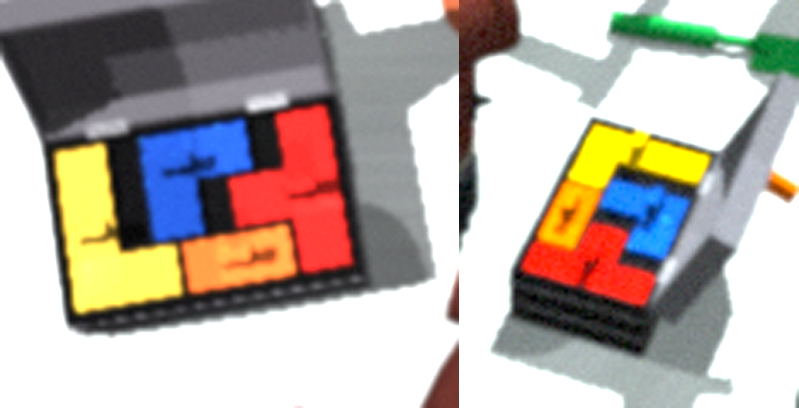

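All four cases lie flat in the tier, matching the plan to within 2–3 mm, and the lid is still open. Next I'll check where the handle is and move above it.

```bash
python3 - <<'E'
from h import *
s=get_image('scene');x0,y0,x1,y1=384,172,410,198
a=cv2.cvtColor(s['color'][y0:y1,x0:x1],cv2.COLOR_RGB2HSV).astype(int)
m=(a[...,1]>150)&(a[...,0]<20);v,u=np.nonzero(m);print(m.sum(),u.mean()+x0,v.mean()+y0,ray(s,(u.mean()+x0,v.mean()+y0),.16))
print(proj(s,[[.689,.214,.16]]))
need([.690,.214,.25],down(np.radians(99.1)))
E
python3 -m jog '[{"claw":0,"offset":[17,12,0],"twist":[0,0,0]},{"claw":0,"offset":[32,22,0],"twist":[0,0,0]},{"claw":0,"offset":[32,22,0],"twist":[0,0,0]},{"claw":0,"offset":[32,22,0],"twist":[0,0,0]},{"claw":0,"offset":[32,22,0],"twist":[0,0,0]},{"claw":0,"offset":[32,22,0],"twist":[0,0,0]},{"claw":0,"offset":[32,22,0],"twist":[0,0,0]},{"claw":0,"offset":[32,22,0],"twist":[0,0,0]},{"claw":0,"offset":[22,15,0],"twist":[0,0,0]},{"claw":0,"offset":[0,0,0],"twist":[0,0,0]},{"claw":0,"offset":[0,0,0],"twist":[0,0,0]},{"claw":0,"offset":[0,0,0],"twist":[0,0,0]}]'; python3 -c "
from h import *
need([.690,.214,.24],down(np.radians(99.1)))"
```

```text
35 394.8285714285714 184.28571428571428 [0.67885848 0.22067142 0.16      ]
[[396.82991708 186.85477625]]
shift tool mm [294.4 230.5   1.6] turn deg [-0.4 -0.   1.3]
clock: 47.47
position: [0.6461, 0.2091, 0.2496]
tcp_rot: [0.633, 0.774, -0.001, -0.004]
contact_force: [-0.8, 0.3, -0.9]
gripper_width: 0.0429
shift tool mm [-4.  44.1  9.3] turn deg [-0.4 -0.2  2.3]
```

```bash
python3 -m jog '[{"claw":0,"offset":[-1,14,0],"twist":[0,0,2.3]},{"claw":0,"offset":[-1,16,0],"twist":[0,0,0]},{"claw":0,"offset":[-1,13,0],"twist":[0,0,0]},{"claw":0,"offset":[0,0,0],"twist":[0,0,0]},{"claw":0,"offset":[0,0,0],"twist":[0,0,0]},{"claw":0,"offset":[0,0,0],"twist":[0,0,0]}]'; python3 -c "
from h import *
need([.690,.214,.158],down(np.radians(99.1)))"
```

```text
clock: 47.97
position: [0.6854, 0.2103, 0.2485]
tcp_rot: [0.651, 0.759, -0.004, -0.005]
contact_force: [-0.6, 0.0, 0.1]
gripper_width: 0.0425
shift tool mm [ 2.7  6.3 90.4] turn deg [-0.7 -0.1 -0.3]
```

```bash
python3 -m jog '[{"claw":0,"offset":[2.5,6,3],"twist":[-0.7,0,0]},{"claw":0,"offset":[0,0,15],"twist":[0,0,0]},{"claw":0,"offset":[0,0,15],"twist":[0,0,0]},{"claw":0,"offset":[0,0,10],"twist":[0,0,0]},{"claw":0,"offset":[0,0,0],"twist":[0,0,0]},{"claw":0,"offset":[0,0,0],"twist":[0,0,0]},{"claw":0,"offset":[0,0,0],"twist":[0,0,0]}]'; python3 -c "
from h import *
need([.690,.214,.158],down(np.radians(99.1)))"
```

```text
clock: 48.55
position: [0.6876, 0.2124, 0.2006]
tcp_rot: [0.651, 0.759, -0.001, -0.002]
contact_force: [-0.3, 0.5, 0.2]
gripper_width: 0.0429
shift tool mm [ 1.1  2.7 42.6] turn deg [-0.2 -0.1 -0.3]
```

```bash
python3 -m jog '[{"claw":0,"offset":[1,3,6],"twist":[0,0,0]},{"claw":0,"offset":[0,0,12],"twist":[0,0,0]},{"claw":0,"offset":[0,0,12],"twist":[0,0,0]},{"claw":0,"offset":[0,0,9],"twist":[0,0,0]},{"claw":0,"offset":[0,0,0],"twist":[0,0,0]},{"claw":0,"offset":[0,0,0],"twist":[0,0,0]},{"claw":0,"offset":[0,0,0],"twist":[0,0,0]}]'; python3 -c "
from h import *
need([.690,.214,.158],down(np.radians(99.1)))"; python3 -m jog '[{"claw":-1,"offset":[0,0,0],"twist":[0,0,0]},{"claw":-1,"offset":[0,0,0],"twist":[0,0,0]},{"claw":-1,"offset":[0,0,0],"twist":[0,0,0]},{"claw":-1,"offset":[0,0,0],"twist":[0,0,0]},{"claw":-1,"offset":[0,0,0],"twist":[0,0,0]},{"claw":-1,"offset":[0,0,0],"twist":[0,0,0]}]' 40; python3 -c "
from h import *
p,r,s=tool();print(p,r.as_matrix().round(3))
d=p+[0,0,.002]-np.array([.596,.199,.073]);print(d, np.hypot(d[0]/.987,d[2]),np.degrees(np.arctan2(d[2],-d[0]/.987)))"
```

```text
clock: 49.13
position: [0.6911, 0.2144, 0.158]
tcp_rot: [0.651, 0.759, -0.0, -0.001]
contact_force: [0.3, -0.4, 0.1]
gripper_width: 0.0426
shift tool mm [-0.2 -1.2 -0. ] turn deg [-0.1 -0.1 -0.3]
clock: 49.63
position: [0.6914, 0.2136, 0.1587]
tcp_rot: [0.651, 0.759, -0.0, -0.0]
contact_force: [-0.1, -0.1, -0.6]
gripper_width: 0.0112
[0.69141306 0.21357066 0.1586861 ] [[-0.153  0.988 -0.001]
 [ 0.988  0.153  0.   ]
 [ 0.    -0.001 -1.   ]]
[0.09541306 0.01457066 0.0876861 ] 0.13051396642552343 137.78981780943607
```

```bash
cat > ang.py <<'E'
from h import *
p,r,s=tool();d=p+[0,0,.002]-np.array([.596,.199,.073]);print('tilt',r.as_matrix()[:,2].round(3),'rel',(d*1000).round(1),'r',np.hypot(d[0]/.987,d[2]).round(4),'phi',np.degrees(np.arctan2(d[2],-d[0]/.987)).round(1),'theta',np.degrees(np.arctan2(d[2],-d[0]/.987)).round(1)-26.1)
E
python3 -m jog '[{"claw":-1,"offset":[0,-13.2,-12.6],"twist":[0,0,0]},{"claw":-1,"offset":[0,-14.7,-10.6],"twist":[0,0,0]},{"claw":-1,"offset":[0,-16.1,-8.5],"twist":[0,0,0]},{"claw":-1,"offset":[0,-17.2,-6.2],"twist":[0,0,0]}]'; python3 ang.py
```

```text
clock: 49.97
position: [0.6354, 0.2046, 0.1948]
tcp_rot: [0.651, 0.759, 0.005, 0.004]
contact_force: [1.9, -0.3, -4.2]
gripper_width: 0.011
tilt [ 0.012  0.003 -1.   ] rel [ 39.4   5.6 123.8] r 0.1301 phi 107.9 theta 81.80000000000001
```

```bash
python3 -m jog '[{"claw":-1,"offset":[0,-17.7,-4.4],"twist":[0,0,0]},{"claw":-1,"offset":[0,-18,-1.8],"twist":[0,0,0]},{"claw":-1,"offset":[0,-18.1,0.6],"twist":[0,0,0]},{"claw":-1,"offset":[0,-17.9,3.2],"twist":[0,0,0]}]'; python3 ang.py
```

```text
clock: 50.3
position: [0.5691, 0.1939, 0.199]
tcp_rot: [0.65, 0.76, 0.014, 0.012]
contact_force: [4.5, 0.2, -3.0]
gripper_width: 0.0112
tilt [ 0.035  0.006 -0.999] rel [-26.9  -5.1 128. ] r 0.1309 phi 78.0 theta 51.9
```

```bash
python3 -m jog '[{"claw":-1,"offset":[0,-17.7,4.6],"twist":[0,0,0]},{"claw":-1,"offset":[0,-17,6.8],"twist":[0,0,0]},{"claw":-1,"offset":[0,-15.7,9.2],"twist":[0,0,0]},{"claw":-1,"offset":[0,-14.4,11.2],"twist":[0,0,0]}]'; python3 ang.py
```

```text
clock: 50.63
position: [0.515, 0.1853, 0.1733]
tcp_rot: [0.649, 0.76, 0.027, 0.023]
contact_force: [-1.6, -1.7, 7.3]
gripper_width: 0.0112
tilt [ 0.069  0.011 -0.998] rel [-81.  -13.7 102.3] r 0.1311 phi 51.3 theta 25.199999999999996
```

```bash
python3 -m jog '[{"claw":-1,"offset":[0,-13,10.4],"twist":[0,0,0]},{"claw":-1,"offset":[0,-11.2,11.4],"twist":[0,0,0]},{"claw":-1,"offset":[0,-9.7,12.7],"twist":[0,0,0]},{"claw":-1,"offset":[0,-3,5],"twist":[0,0,0]},{"claw":-1,"offset":[0,0,1],"twist":[0,0,0]},{"claw":-1,"offset":[0,0,1],"twist":[0,0,0]}]'; python3 ang.py
```

```text
clock: 51.13
position: [0.4857, 0.1805, 0.1388]
tcp_rot: [0.648, 0.76, 0.034, 0.03]
contact_force: [-5.1, -1.9, 6.4]
gripper_width: 0.0111
tilt [ 0.09   0.013 -0.996] rel [-110.3  -18.5   67.8] r 0.1307 phi 31.2 theta 5.099999999999998
```

```bash
python3 -m jog '[{"claw":-1,"offset":[0,-4,6],"twist":[0,0,0]},{"claw":-1,"offset":[0,-3,5],"twist":[0,0,0]},{"claw":-1,"offset":[0,-1,3],"twist":[0,0,0]},{"claw":-1,"offset":[0,0,2],"twist":[0,0,0]}]'; python3 ang.py
```

```text
clock: 51.47
position: [0.4798, 0.1796, 0.127]
tcp_rot: [0.648, 0.76, 0.033, 0.029]
contact_force: [-7.2, -3.5, 6.9]
gripper_width: 0.0113
tilt [ 0.087  0.012 -0.996] rel [-116.2  -19.4   56. ] r 0.1304 phi 25.4 theta -0.7000000000000028
```

The lid is at its shut position. I'll release, withdraw and verify.

```bash
python3 -m jog '[{"claw":0,"offset":[0,0,0],"twist":[0,0,0]},{"claw":0,"offset":[0,0,0],"twist":[0,0,0]},{"claw":0,"offset":[0,0,0],"twist":[0,0,0]},{"claw":0,"offset":[0,0,0],"twist":[0,0,0]},{"claw":0,"offset":[0,0,-15],"twist":[0,0,0]},{"claw":0,"offset":[0,0,-30],"twist":[0,0,0]},{"claw":0,"offset":[0,0,-30],"twist":[0,0,0]},{"claw":0,"offset":[0,0,-30],"twist":[0,0,0]},{"claw":0,"offset":[0,0,0],"twist":[0,0,0]}]'; python3 -m jog '[{"claw":0,"offset":[35,-15,0],"twist":[0,0,0]},{"claw":0,"offset":[35,-15,0],"twist":[0,0,0]},{"claw":0,"offset":[35,-15,0],"twist":[0,0,0]},{"claw":0,"offset":[35,-15,0],"twist":[0,0,0]},{"claw":0,"offset":[35,-15,0],"twist":[0,0,0]},{"claw":0,"offset":[35,-15,0],"twist":[0,0,0]},{"claw":0,"offset":[35,-15,0],"twist":[0,0,0]},{"claw":0,"offset":[35,-15,0],"twist":[0,0,0]},{"claw":0,"offset":[0,0,0],"twist":[0,0,0]},{"claw":0,"offset":[0,0,0],"twist":[0,0,0]},{"claw":0,"offset":[0,0,0],"twist":[0,0,0]}]'
python3 - <<'E'
from h import *
t=get_image('top');s=get_image('scene')
t0=cv2.imread('pics/top0.png')
a=cv2.resize(t['color'][60:380,0:600],None,fx=.85,fy=.85)[:,:,::-1]; b=cv2.resize(s['color'][130:250,300:400],None,fx=2.26,fy=2.26,interpolation=2)[:,:,::-1]
o=np.zeros((max(a.shape[0],b.shape[0]),a.shape[1]+b.shape[1],3),np.uint8);o[:a.shape[0],:a.shape[1]]=a;o[:b.shape[0],a.shape[1]:]=b
cv2.imwrite('pics/end.png',o)
def han(im,c,r=14):
    x0,y0=c[0]-r,c[1]-r;q=cv2.cvtColor(im[y0:y0+2*r,x0:x0+2*r],cv2.COLOR_RGB2HSV).astype(int)
    m=(q[...,1]>150)&(q[...,2]>60)&(q[...,0]<20);v,u=np.nonzero(m);return m.sum(),u.mean()+x0,v.mean()+y0
for n,im,c in(('top',t,(223,261)),('scene',s,(333,177))):
    i0=cv2.imread(f'pics/{n}0.png')[:,:,::-1]; print(n,'handle before',han(i0,c),'after',han(im['color'],c))
print(sense()['contact_force'],sense()['position'])
E
```

```text
clock: 52.22
position: [0.4719, 0.1791, 0.2349]
tcp_rot: [0.649, 0.759, 0.033, 0.028]
contact_force: [1.3, 0.3, 0.8]
gripper_width: 0.0423
clock: 53.13
position: [0.311, 0.4517, 0.2291]
tcp_rot: [0.651, 0.757, 0.043, 0.032]
contact_force: [0.3, -0.3, -1.0]
gripper_width: 0.0428
top handle before (np.int64(46), np.float64(222.95652173913044), np.float64(260.8695652173913)) after (np.int64(47), np.float64(223.02127659574467), np.float64(260.8723404255319))
scene handle before (np.int64(42), np.float64(332.85714285714283), np.float64(176.8095238095238)) after (np.int64(44), np.float64(332.84090909090907), np.float64(176.9090909090909))
[ 0.0527474   0.6380963  -0.35197115] [0.31180917 0.45068138 0.22909107]
```

View pics/end.png

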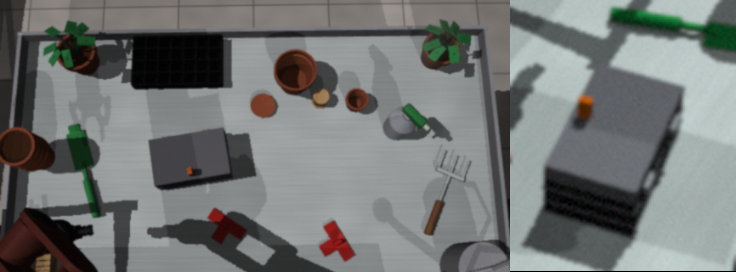

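The lid is shut: the handle is at the same pixels as at the start, to 0.1 px. The bystanders and the two look-alike Ts look undisturbed, and no other case is on the bench. Handing in.

```bash
python3 -c "
from station import *
print(finish_job())"
```

```text
the job is handed in; nothing more can be done
None
```

The job is handed in, but the hand-in gives no verdict, so the result rests on my own checks. I opened the lid onto its stop and packed the four seed cases that were there: orange I, yellow L4, the right-most red T and blue L3. I then shut the lid by its handle. No green case showed in either camera. It all took about 53 s of the 208 s allowed.

**What the last checks showed**
- **Cases:** before shutting, a picture showed all four lying flat in the top tier, tabs up, none overlapping. Positions fitted from the pictures were within about 3.5 mm and 1° of plan.
- **Lid:** the handle's picture position matches the shut position at the start to about 0.1 px in both cameras. The arm's own reading put the lid at about 0 rad.
- **Bench:** in the final picture the bystanders and the two look-alike red cases look where they were. I judged that by eye rather than measuring it.
- **Robot:** it stood clear of the box, with no measurable contact force.

**What went wrong or disagreed**
- **L3 moved:** it was knocked about 4 cm aside during the run. I caught this when I re-measured before picking it up, and grasped it at its new place.
- **Handle grip:** the first grip on the handle sat too high, so I redid it.
- **Cameras:** the two disagree by about 3 mm sideways. I allowed for this when placing the cases.
- **While shut:** the cases could not be seen once the lid was closed. Nothing resisted the lid on the way down.

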